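# Shut down the drilling station and hang its lock-out plate

## Task

The drilling batch is finished. First push the red-balled toggle on the switch box over to its off side, then move every flanged casting out of the catch tray into the blue tote, each left standing on its flange on the tote's floor. Last, take the striped plate from its rack and hang it by its keyhole on the screw of the plywood board, slid fully down so that the screw sits at the top of the narrow slot; leave the oil can, mug and jar alone.

Things in the scene. Friction and masses are not known exactly. Their poses are not given: they have to be found in the camera images.
- tray: aluminium catch tray of the green drilling unit, open top, fixed: 280 (x) by 200 (y) outside, walls 28 tall and 5 thick, floor 5 thick. Origin: centre of its underside on the bench; z up. The unit (130 tall, motor on top to 186) stands beyond the tray's +x end, from 225 to 325 from the origin along x and 260 wide; a chute slopes from it to the tray's +x edge
- tote: blue tote, open top, fixed on the bench: 290 (x) by 200 (y) outside, walls 60 tall and 5 thick, floor 5 thick. Origin: centre of its underside; z up
- hub0_center (a point): flanged hub casting, 62 tall: grey disc 68 in diameter and 14 thick, with a bright round boss 28 in diameter and 48 tall standing on its centre; about 0.2 kg. This point is on its axis, half-way up (31 above its underside); z up along the boss. 4 or 5 castings are present; an absent one reads None
- hub1_center (a point): flanged hub casting, 62 tall: grey disc 68 in diameter and 14 thick, with a bright round boss 28 in diameter and 48 tall standing on its centre; about 0.2 kg. This point is on its axis, half-way up (31 above its underside); z up along the boss. 4 or 5 castings are present; an absent one reads None
- hub2_center (a point): flanged hub casting, 62 tall: grey disc 68 in diameter and 14 thick, with a bright round boss 28 in diameter and 48 tall standing on its centre; about 0.2 kg. This point is on its axis, half-way up (31 above its underside); z up along the boss. 4 or 5 castings are present; an absent one reads None
- hub3_center (a point): flanged hub casting, 62 tall: grey disc 68 in diameter and 14 thick, with a bright round boss 28 in diameter and 48 tall standing on its centre; about 0.2 kg. This point is on its axis, half-way up (31 above its underside); z up along the boss. 4 or 5 castings are present; an absent one reads None
- hub4_center (a point): flanged hub casting, 62 tall: grey disc 68 in diameter and 14 thick, with a bright round boss 28 in diameter and 48 tall standing on its centre; about 0.2 kg. This point is on its axis, half-way up (31 above its underside); z up along the boss. 4 or 5 castings are present; an absent one reads None
- switch_box: grey switch box 100 (x) by 80 (y) by 50 tall with a yellow top plate, fixed. Origin: centre of its underside. The toggle lever stands on top, pivoting 55 above the underside over the origin, and swings in the box's x-z plane. A small red lamp marks the -x (on) side, a green lamp the +x (off) side
- toggle (a joint): the toggle lever's angle, rad: 0 = on (leaning 0.5 rad from upright towards the box's -x), 1.0 = off (leaning 0.5 rad towards +x). Over-centre: a push of about 1 to 2 N at the ball moves it, and once past upright (0.5) it falls by itself to its stop on that side and stays
- toggle_knob (a point): centre of the red ball, 26 in diameter, on the end of the toggle lever, 70 from the pivot (about 116 above the bench at rest on either side); the steel rod below it is 12 in diameter
- board: upright plywood board 120 wide (y), 170 tall, 18 thick, fixed, on a foot behind it. Origin: on the bench at the middle of the front face; the face looks along -x, z up
- screw (a point): middle of the screw's shank, 7 in front of the board's face (board's -x), 150 above the bench. The shank is 8 in diameter and level, along the board's x; the head is 20 in diameter and 6 long; 14 clear between the face and the back of the head
- plate_center (a point): yellow lock-out plate with black stripes, the same on both faces: 6 thick (x), 90 wide (y), 180 tall (z), about 0.2 kg; this point is its centre. Keyhole on the vertical mid-line, right through: opening 32 wide whose middle is 14 below the centre (its lower edge 30 below it; straight to 2 below it), its shoulders then narrow to a slot 13 wide that ends 22 above the centre (a hung plate's screw axis is 18 above the centre). It starts upright in the rack
- plate: the same plate; origin: middle of its lower edge, axes as for its centre
- rack: fixed rack that holds the plate upright: base 60 (x) by 110 (y), 6 thick, two walls up to 60 above the bench with an 8 wide slot between them along y. Origin: centre of its underside; the plate's lower edge stands 6 above the bench
- oil_can: bystander: orange can 60 in diameter, 100 tall; origin at its foot; leave alone
- mug: bystander: white mug 80 in diameter, 90 tall; origin at its foot; leave alone
- jar: bystander: amber jar 70 in diameter, 80 tall; origin at its foot; leave alone

How it is judged (in metres and radians):
On the way, in this order (a step that is already met when the one before it is completed fails the run):
1. the toggle is over on its off side (value of joint toggle above 0.85 rad), for 0.2 s.
2. every casting stands on its flange in the tote (value of joint toggle above 0.85 rad and x of hub0_center in the frame of tote between -0.14 and 0.14 m and y of hub0_center in the frame of tote between -0.095 and 0.095 m and z of each of hub0_center, hub1_center, hub2_center, hub3_center, hub4_center in the frame of tote below 0.045 m and angle between each of hub0_center, hub1_center, hub2_center, hub3_center, hub4_center's own z axis and vertical below 0.15 rad and x of hub1_center in the frame of tote between -0.14 and 0.14 m and y of hub1_center in the frame of tote between -0.095 and 0.095 m and x of hub2_center in the frame of tote between -0.14 and 0.14 m and y of hub2_center in the frame of tote between -0.095 and 0.095 m and x of hub3_center in the frame of tote between -0.14 and 0.14 m and y of hub3_center in the frame of tote between -0.095 and 0.095 m and x of hub4_center in the frame of tote between -0.14 and 0.14 m and y of hub4_center in the frame of tote between -0.095 and 0.095 m), for 0.2 s.
3. the plate hangs on the screw, slid down into the slot (z of screw in the frame of plate_center above 0.011 m and y of screw in the frame of plate_center between -0.006 and 0.006 m and x of screw in the frame of plate_center between -0.012 and 0.012 m and angle between plate_center's own z axis and vertical below 0.17 rad and angle between the x axis of plate_center and the x axis of board, either way round below 0.25 rad and linear speed of plate below 0.03 m/s), for 0.3 s.
At the end, for the whole second after the job is handed in: Toggle off (above 0.85 rad); every casting inside the tote, on its flange (within 0.15 rad), at rest; the plate hangs still, the screw in its narrow slot within 7 mm of the top seat, upright within 0.17 rad and flat to the board within 0.25 rad (all of step 2 and all of step 3 and linear speed of each of hub0, hub1, hub2, hub3, hub4 below 0.03 m/s); the robot touches nothing.
It fails at once if the oil can was pushed more than 3 cm or tipped (distance of oil_can from where it was at the start of the episode above 0.03 m or angle between oil_can's own z axis and vertical above 0.4 rad).
It fails at once if the mug was pushed more than 3 cm or tipped (distance of mug from where it was at the start of the episode above 0.03 m or angle between mug's own z axis and vertical above 0.4 rad).
It fails at once if the jar was pushed more than 3 cm or tipped (distance of jar from where it was at the start of the episode above 0.03 m or angle between jar's own z axis and vertical above 0.4 rad).
Of hub0, hub1, hub2, hub3, hub4 only 4 to 5 are there at a start; the rules pass over those that are not, and their reading is None.
At some moment in a run one of hub0, hub1, hub2, hub3, hub4 may be knocked a few centimetres aside while the robot is not near it.
It also fails if it takes over 200 s, if anything falls off the work surface, if the arm or the gripper's body presses on something with over 40 N, if the wrist force passes 120 N, or if a joint passes its speed limit or range.

## Robot

A 6-joint arm with a two-finger parallel gripper is mounted at the origin on the work surface. World frame = base frame: x ahead of the robot, y to its left, z up, the work surface at z = 0. Lengths are in m, angles in degrees, forces in N, time in s.
With the tool pointing down it reaches from about 0.275 to 0.875 m from the base axis. Payload 12.5 kg.
Tool frame: the origin (TCP) lies midway between the tips of the shut fingers; the grasp point (between the pads) lies manip.grip_point_offset behind it (manip.grip_point_offset is the distance from the TCP to the grasp point, in m); y points along the fingers, x is the direction in which the jaws open and shut, and the axes are right-handed (so a half turn about y gives the same grasp; the last joint's range is limited). The gripper opens to 85 mm and grips with 20 to 120 N. Pads are 22 mm wide; open, the fingers measure 114 mm over their backs; the gripper's body (76 mm by 85 mm) begins 54 mm behind the grasp point. The pads swing forward as they close: fully open they stand 13 mm farther back than shut.
Start: joints at [71.815, 20.094, 94.641, -0, 65.266, -4.847], TCP at [0.127, 0.535, 0.231] pointing down, gripper open.
Joint ranges: [-157.81, 157.81], [-45, 120.19], [0.68, 151.7], [-89.99, 269.99], [4.06, 180], [-164.3, 164.3]. Speed limits (degrees/s): [127.2, 127.2, 159.86, 180, 180, 180].

## Interface

Orientations are given as a 3x3 rotation matrix whose columns are the frame's x, y, z axes.
In Python, from cell import manip gives the robot as it stands. The module is installed in compiled form; this text tells all that it offers.
- The arm moves only by the tool play_rows, never from a script. Its argument "steps" is a list of rows, each an object of numbers: "dx", "dy", "dz": the shift along the tool's x, y, z in m; "wx", "wy", "wz": the turn, a rotation vector about the tool's x, y, z in degrees; "jaw": the gripper's target within -1 to 1 (shut at 1, half-way at 0, fully open at -1). A call has 1 to 8 rows; each row shifts and turns the commanded pose from where the row before left it, along the tool's axes as they then stand; what a row does not reach is not made up. A row lasts 1/8 s, in which the tool goes at most 62.5 mm and 10.7 degrees, less where a joint would pass 70% of its speed; a pose out of reach is approached as far as the arm can. A call is refused whole if a number of a shift passes 0.0625 or a number of a turn 10.7, either way. A call with a gripper value outside its range is refused whole. The fingers move at their own pace and stop on an object; "grip_force" is the grip in N (left out, the last holds). Time passes only in rows, so rows that do not move let the fingers close. It gives the time, the measured TCP pose, the force and the opening at its end, in the units of the state.
- manip.get_state(): the state, without advancing time (a new reading comes with each control period).
- manip.grab_frame(name): name is "scene" or "side" or "wrist"; returns a dict with "color" (400x640x3 uint8, red, green, blue), "fov_y" (degrees; the focal length in pixels is half the picture's height over the tangent of half this angle, whatever the lens; pixels are square), "cx", "cy" (the principal point, pixels), "extrinsics" (4x4, takes a point from camera to world coordinates). Camera axes: x right, y down, z forward; pixel columns grow to the right and rows downward; lengths in m; the calibration is good to about 2 mm. A picture is of the moment at which its call begins. There is no depth.
- manip.hand_in(): hands the job in, once; it reports no verdict.
The state is a dict: "time": time; "q": joint angles; "joint_velocities": joint speeds; "joint_efforts": joint torques, N m; "tcp_pos": TCP position; "eef_rot": TCP orientation; "ft_force": force on the tool from outside, world axes, zero at the start; "ft_torque": the same for the moment, N m; "gripper_width": finger opening in m.
Only numpy, scipy, OpenCV 4.12 (cv2) and the standard library are available. Lean on these libraries where they do the work, as an engineer would, in place of code of your own. Each camera call takes 0.05 s, during which the arm holds its last target.

## Working session

There is one attempt and no reset: what is moved stays moved. The work goes in short steps, Python scripts to look and compute and a tool call to move; the robot and the scene stay as the last step left them, time stands still between calls to the robot, and variables do not carry over. Pictures are saved under pics/ and viewed, and the job is handed in when it is done.

Besides the shell and the picture viewer there is one more tool, called after "Emit:" as name([rows], argument=value, ...), one row to a line, values as JSON. play_rows: Moves the arm, as the interface text tells. Its arguments: {"type":"object","properties":{"steps":{"type":"array"},"grip_force":{"type":"number"}},"required":["steps"]}

```bash
mkdir -p pics; ls; python3 - <<'E'
from cell import manip
import cv2,json
s=manip.get_state();print(s); print(manip.grip_point_offset)
for n in("scene","side","wrist"):
    f=manip.grab_frame(n);cv2.imwrite(f"pics/a_{n}.png",f["color"][:,:,::-1]);print(n,f["fov_y"],f["cx"],f["cy"],f["extrinsics"].round(4).tolist(),[k for k in f])
E
```

```text
pics
{'time': 0.0, 'q': array([ 7.18169867e+01,  2.01257760e+01,  9.46773406e+01,  2.06082463e-04,
        6.52641419e+01, -4.84769886e+00]), 'joint_velocities': array([-0.02706341,  0.13198153,  0.07055965, -0.00156736,  0.03407513,
       -0.06291939]), 'joint_efforts': array([-1.53105721e-03, -5.06102765e+01, -2.91408706e+01, -1.57655754e-04,
        4.52408378e-03,  2.73463496e-05]), 'tcp_pos': array([0.12673323, 0.5348626 , 0.23074207]), 'eef_rot': array([[ 2.30650766e-01, -3.69417624e-04, -9.73036530e-01],
       [ 9.73035897e-01, -1.11424508e-03,  2.30651039e-01],
       [-1.16940773e-03, -9.99999311e-01,  1.02455128e-04]]), 'ft_force': array([-0.1584695 ,  0.08078193,  0.38657024]), 'ft_torque': array([-0.00883772,  0.00114537,  0.06243662]), 'gripper_width': 0.0854130446622606}
0.0187
scene 43.40066151235997 325.1943283884252 202.37201645341096 [[-0.3096, 0.6619, -0.6827, 1.3617], [0.9509, 0.2119, -0.2258, 0.2463], [-0.0048, -0.719, -0.695, 0.9785], [0.0, 0.0, 0.0, 1.0]] ['color', 'fov_y', 'cx', 'cy', 'extrinsics']
side 53.38983712185727 322.12644235538636 196.92565503768262 [[-0.9788, -0.1504, 0.1389, 0.3541], [-0.2044, 0.6806, -0.7035, 0.7284], [0.0113, -0.717, -0.697, 0.8962], [0.0, 0.0, 0.0, 1.0]] ['color', 'fov_y', 'cx', 'cy', 'extrinsics']
wrist 64.20501454967903 318.8278703160485 203.87828843548502 [[0.2306, 0.9242, 0.3044, 0.0472], [0.9731, -0.2189, -0.0725, 0.553], [-0.0004, 0.3129, -0.9498, 0.3733], [0.0, 0.0, 0.0, 1.0]] ['color', 'fov_y', 'cx', 'cy', 'extrinsics']
```

View pics/a_scene.png

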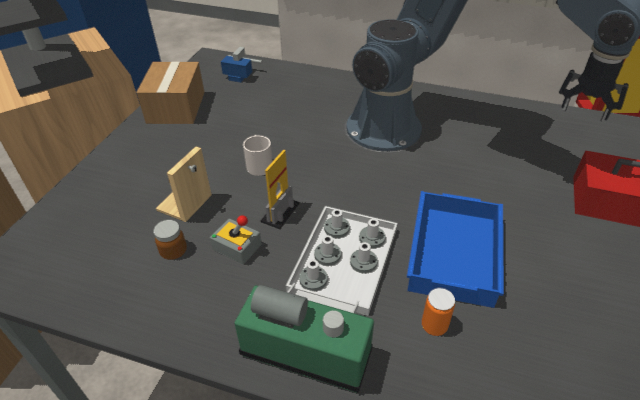

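View pics/a_side.png

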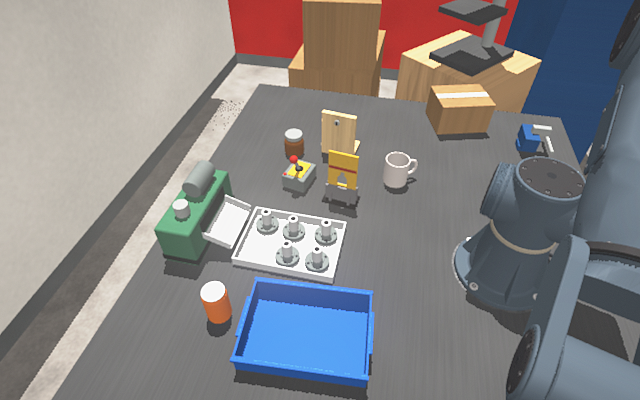

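View pics/a_wrist.png

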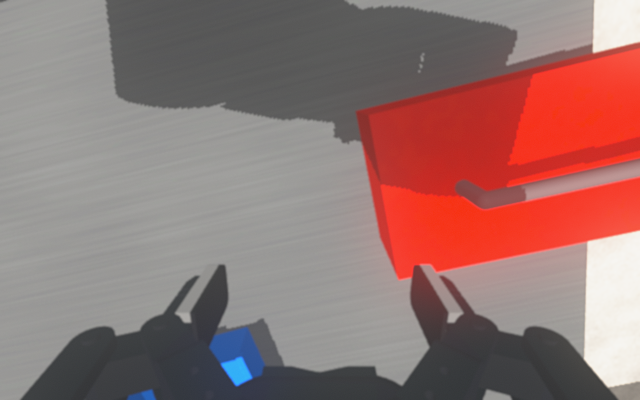

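```bash
cat > h.py <<'E'
from cell import manip
import cv2,numpy as np
def cam(n):
    f=manip.grab_frame(n);f["f"]=200/np.tan(np.radians(f["fov_y"]/2));return f
def ray(f,u,v,z):
    E=f["extrinsics"];d=E[:3,:3]@np.array([(u-f["cx"])/f["f"],(v-f["cy"])/f["f"],1.]);o=E[:3,3]
    return o+d*(z-o[2])/d[2]
def proj(f,p):
    E=f["extrinsics"];c=E[:3,:3].T@(np.asarray(p)-E[:3,3]);return np.array([f["cx"]+f["f"]*c[0]/c[2],f["cy"]+f["f"]*c[1]/c[2]])
def tri(fs,uvs):
    A=np.zeros((3,3));b=np.zeros(3)
    for f,(u,v) in zip(fs,uvs):
        E=f["extrinsics"];d=E[:3,:3]@np.array([(u-f["cx"])/f["f"],(v-f["cy"])/f["f"],1.]);d/=np.linalg.norm(d)
        P=np.eye(3)-np.outer(d,d);A+=P;b+=P@E[:3,3]
    return np.linalg.solve(A,b)
def crop(f,x0,y0,x1,y1,s,name,grid=True):
    im=cv2.resize(f["color"][y0:y1,x0:x1,::-1],None,fx=s,fy=s,interpolation=cv2.INTER_CUBIC)
    if grid:
        for x in range((x0+9)//10*10,x1,10):
            cv2.line(im,((x-x0)*s,0),((x-x0)*s,5),(0,0,255),1)
            if x%20==0: cv2.putText(im,str(x),((x-x0)*s,14),0,.35,(0,0,255),1)
        for y in range((y0+9)//10*10,y1,10):
            cv2.line(im,(0,(y-y0)*s),(5,(y-y0)*s),(0,0,255),1)
            if y%20==0: cv2.putText(im,str(y),(6,(y-y0)*s+4),0,.35,(0,0,255),1)
    cv2.imwrite(f"pics/{name}.png",im)
def st():
    s=manip.get_state();print(round(s["time"],2),s["tcp_pos"].round(4),"w",round(s["gripper_width"],4),"F",s["ft_force"].round(1));print(s["eef_rot"].round(3).tolist(),s["q"].round(1));return s
E
python3 - <<'E'
from h import *
f=cam("scene");crop(f,150,130,290,270,5,"b1");crop(f,280,190,420,320,5,"b2");crop(f,400,180,520,340,4,"b3")
g=cam("side");crop(g,270,100,430,210,5,"b4");crop(g,220,190,360,290,5,"b5");crop(g,190,260,390,390,4,"b6")
E
```

```text
(no output)
```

View pics/b1.png

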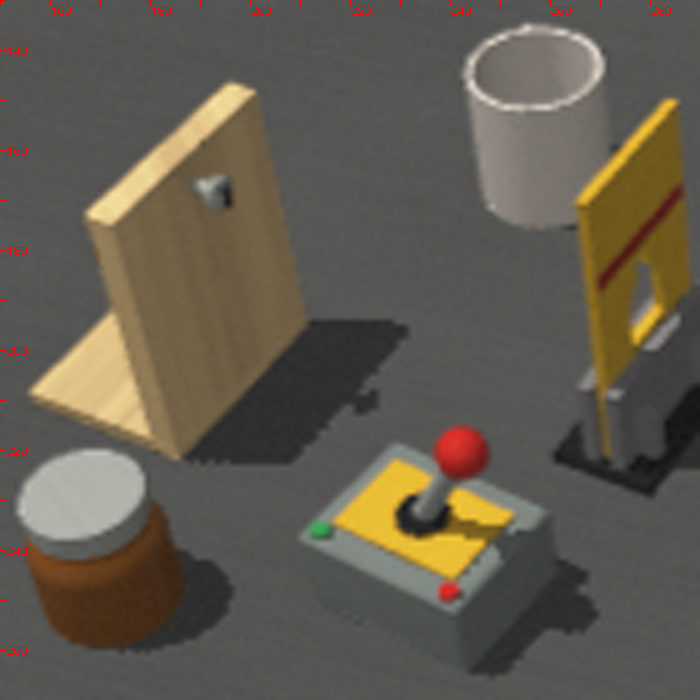

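View pics/b2.png

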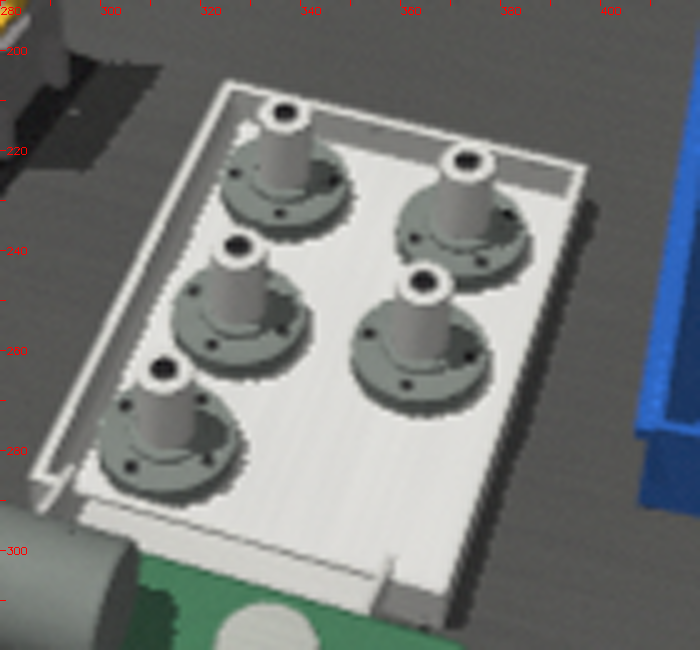

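View pics/b3.png

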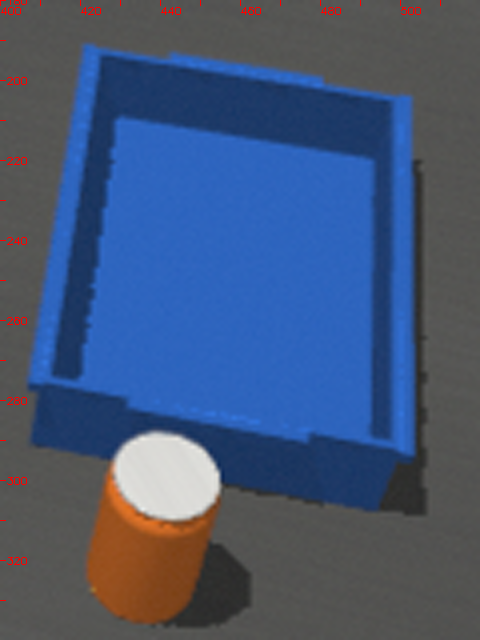

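View pics/b4.png

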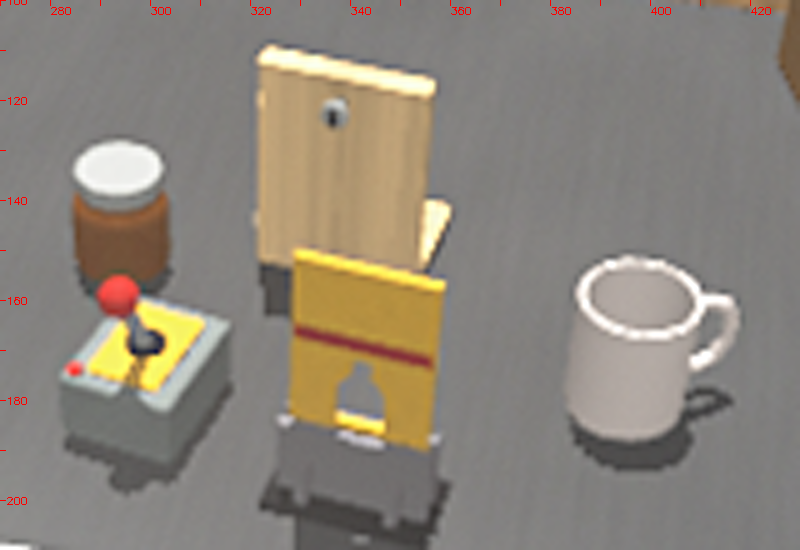

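View pics/b5.png

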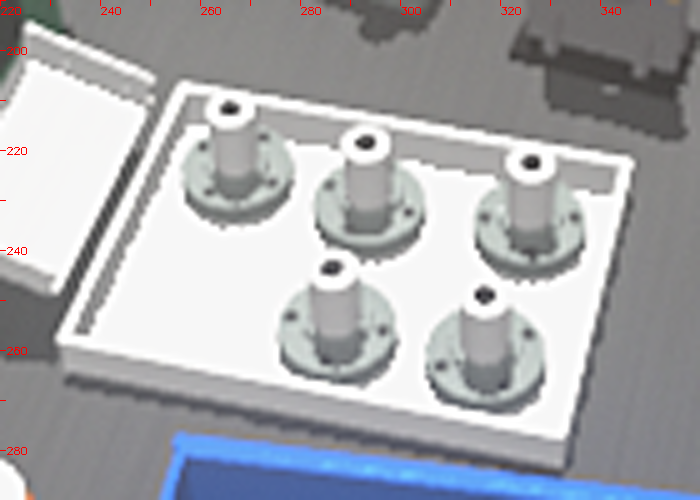

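View pics/b6.png

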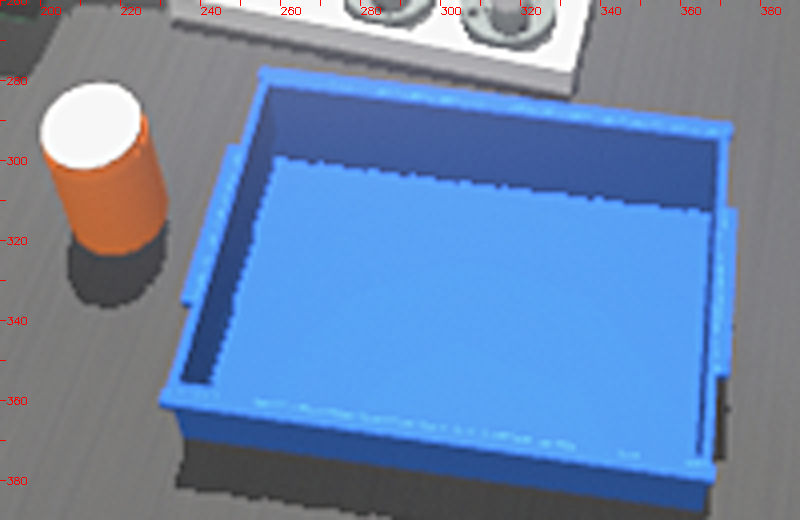

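```bash
python3 - <<'E'
from h import *
f=cam("scene");g=cam("side")
S=dict(A=((337,212.4),(326.2,222.4)),B=((373.4,222.2),(317,249)),C=((327.4,239.2),(293.2,218.4)),D=((364.8,246.4),(286.4,243.4)),E=((312.6,263.8),(266,211.6)),ball=((242.4,220.6),(293.6,159.4)),screw=((193.2,168),(336.8,122.6)),plateL=((265.6,171),(328.6,150)),plateR=((284.4,150),(358.6,157)),boardL=((172,175),(322.4,113.6)),boardR=((201.4,149),(356.6,119.4)))
z=dict(A=.067,B=.067,C=.067,D=.067,E=.067,ball=.116,screw=.15,plateL=.186,plateR=.186,boardL=.17,boardR=.17)
for k,(a,b) in S.items():
    print(k,tri((f,g),(a,b)).round(4),ray(f,*a,z[k]).round(4),ray(g,*b,z[k]).round(4))
def R(c,n,pts,zz):
    for p in pts: print(n,p,ray(c,*p,zz).round(4))
R(f,"boxtop s",[(230,218.6),(210,237.4),(241.6,250.5),(260.6,233)],.05)
R(f,"lamps(green,red)",[(214,236),(239.8,248.4)],.053);R(g,"lamp red side",[(285,174)],.053)
R(f,"pivot",[(234.6,233)],.052)
R(f,"board bottom",[(211.6,195),(186,222)],0)
R(f,"tray",[(325.5,206.5),(396.5,223)],.028);R(f,"tray",[(287,286)],.028)
R(f,"tote",[(422,191.5),(502,204),(502.5,293.5),(408,276)],.06)
R(g,"tote side",[(255,278),(373,292),(369,380),(231,360)],.06)
R(g,"tray side",[(256,207),(346,222)],.028)
R(f,"can",[(441,299)],.1);R(g,"can",[(214,291.5)],.1);R(g,"mug",[(396,160)],.09);R(f,"mug",[(257,142.5)],.09);R(g,"jar",[(293.8,133.6)],.08);R(f,"jar",[(166.6,228)],.08)
E
```

```text
A [ 0.488  -0.0117  0.0639] [ 0.4922 -0.0098  0.067 ] [ 0.4872 -0.0106  0.067 ]
B [0.4932 0.0857 0.0635] [0.4974 0.0873 0.067 ] [0.4922 0.0871 0.067 ]
C [ 0.5827 -0.0072  0.0634] [ 0.5869 -0.005   0.067 ] [ 0.5814 -0.0055  0.067 ]
D [0.5773 0.0853 0.0637] [0.5815 0.0872 0.067 ] [0.576  0.0861 0.067 ]
E [ 0.6662 -0.0164  0.0632] [ 0.6699 -0.0143  0.067 ] [ 0.6645 -0.0144  0.067 ]
ball [ 0.6313 -0.2047  0.1141] [ 0.634  -0.2026  0.116 ] [ 0.6305 -0.2039  0.116 ]
screw [ 0.5282 -0.3855  0.1481] [ 0.5305 -0.3837  0.15  ] [ 0.5277 -0.3834  0.15  ]
plateL [ 0.5183 -0.1861  0.1831] [ 0.5231 -0.183   0.186 ] [ 0.5173 -0.1847  0.186 ]
plateR [ 0.4278 -0.1723  0.1836] [ 0.4325 -0.1695  0.186 ] [ 0.4272 -0.1714  0.186 ]
boardL [ 0.5823 -0.4116  0.1607] [ 0.5902 -0.4052  0.17  ] [ 0.5795 -0.3955  0.17  ]
boardR [ 0.4645 -0.3942  0.1624] [ 0.4755 -0.3856  0.17  ] [ 0.4629 -0.3863  0.17  ]
boxtop s (230, 218.6) [ 0.5815 -0.2704  0.05  ]
boxtop s (210, 237.4) [ 0.6558 -0.2892  0.05  ]
boxtop s (241.6, 250.5) [ 0.6707 -0.1963  0.05  ]
boxtop s (260.6, 233) [ 0.6038 -0.1753  0.05  ]
lamps(green,red) 
[... 403 characters left out ...]
8 -0.0606  0.028 ]
tote (422, 191.5) [0.3402 0.1825 0.06  ]
tote (502, 204) [0.3243 0.39   0.06  ]
tote (502.5, 293.5) [0.6155 0.4107 0.06  ]
tote (408, 276) [0.6316 0.2026 0.06  ]
tote side (255, 278) [0.6246 0.2037 0.06  ]
tote side (373, 292) [0.3326 0.1816 0.06  ]
tote side (369, 380) [0.3168 0.3906 0.06  ]
tote side (231, 360) [0.6078 0.4106 0.06  ]
tray side (256, 207) [ 0.7147 -0.0614  0.028 ]
tray side (346, 222) [ 0.4368 -0.0594  0.028 ]
can (441, 299) [0.7017 0.2821 0.1   ]
can (214, 291.5) [0.6917 0.2838 0.1   ]
mug (396, 160) [ 0.3169 -0.304   0.09  ]
mug (257, 142.5) [ 0.3113 -0.3086  0.09  ]
jar (293.8, 133.6) [ 0.6793 -0.3866  0.08  ]
jar (166.6, 228) [ 0.6833 -0.3876  0.08  ]
```

Emit:
play_rows([
  {"wy": -6.65,"jaw": 1},
  {"wy": -6.65,"jaw": 1},
  {"dx": -0.042,"dz": -0.0317},
  {"dx": -0.042,"dz": -0.0317},
  {"dx": -0.042,"dz": -0.0317},
  {"dx": -0.042,"dz": -0.0317},
  {"dx": -0.042,"dz": -0.0317},
  {"dx": -0.042,"dz": -0.0317},
])

```text
invalid input
```

```bash
python3 -c "
from h import *
st()"
```

```text
0.35 [0.1268 0.5351 0.2312] w 0.0853 F [ 0.4 -0.8 -0.9]
[[0.231, -0.0, -0.973], [0.973, -0.0, 0.231], [-0.0, -1.0, 0.0]] [71.8 20.1 94.6  0.  65.3 -4.8]
```

Emit:
play_rows([
  {"dx": 0,"dy": 0,"dz": 0,"wx": 0,"wy": -6.65,"wz": 0,"jaw": 1},
  {"dx": 0,"dy": 0,"dz": 0,"wx": 0,"wy": -6.65,"wz": 0,"jaw": 1},
])

```text
time: 0.6
tcp_pos: [0.1268, 0.5351, 0.2312]
eef_rot: [[-0.003, -0.0, -1.0], [1.0, -0.0, -0.003], [-0.0, -1.0, 0.0]]
ft_force: [-0.2, 0.2, -0.3]
gripper_width: 0.0517
```

```bash
python3 -c "
from h import *
st()"
```

```text
0.6 [0.1268 0.5351 0.2312] w 0.0517 F [-0.2  0.2 -0.3]
[[-0.003, -0.0, -1.0], [1.0, -0.0, -0.003], [-0.0, -1.0, 0.0]] [ 71.8  20.1  94.6   0.   65.3 -18.4]
```

Emit:
play_rows([
  {"dx": -0.042,"dz": -0.0317,"jaw": 1},
  {"dx": -0.042,"dz": -0.0317,"jaw": 1},
  {"dx": -0.042,"dz": -0.0317,"jaw": 1},
  {"dx": -0.042,"dz": -0.0317,"jaw": 1},
  {"dx": -0.042,"dz": -0.0317,"jaw": 1},
  {"dx": -0.042,"dz": -0.0317,"jaw": 1},
  {"dx": -0.042,"dz": -0.0317,"jaw": 1},
  {"dx": -0.042,"dz": -0.0317,"jaw": 1},
])

```text
invalid input
```

All keys are evidently needed in every row.

Emit:
play_rows([
  {"dx": -0.042,"dy": 0,"dz": -0.0317,"wx": 0,"wy": 0,"wz": 0,"jaw": 1},
  {"dx": -0.042,"dy": 0,"dz": -0.0317,"wx": 0,"wy": 0,"wz": 0,"jaw": 1},
  {"dx": -0.042,"dy": 0,"dz": -0.0317,"wx": 0,"wy": 0,"wz": 0,"jaw": 1},
  {"dx": -0.042,"dy": 0,"dz": -0.0317,"wx": 0,"wy": 0,"wz": 0,"jaw": 1},
  {"dx": -0.042,"dy": 0,"dz": -0.0317,"wx": 0,"wy": 0,"wz": 0,"jaw": 1},
  {"dx": -0.042,"dy": 0,"dz": -0.0317,"wx": 0,"wy": 0,"wz": 0,"jaw": 1},
  {"dx": -0.042,"dy": 0,"dz": -0.0317,"wx": 0,"wy": 0,"wz": 0,"jaw": 1},
  {"dx": -0.042,"dy": 0,"dz": -0.0317,"wx": 0,"wy": 0,"wz": 0,"jaw": 1},
])

```text
time: 1.6
tcp_pos: [0.3811, 0.1975, 0.2315]
eef_rot: [[0.001, 0.001, -1.0], [1.0, 0.0, 0.001], [0.0, -1.0, -0.001]]
ft_force: [0.3, 1.0, -0.5]
gripper_width: -0.0003
```

Emit:
play_rows([
  {"dx": -0.042,"dy": 0,"dz": -0.0317,"wx": 0,"wy": 0,"wz": 0,"jaw": 1},
  {"dx": -0.042,"dy": 0,"dz": -0.0317,"wx": 0,"wy": 0,"wz": 0,"jaw": 1},
  {"dx": -0.042,"dy": 0,"dz": -0.0317,"wx": 0,"wy": 0,"wz": 0,"jaw": 1},
  {"dx": -0.042,"dy": 0,"dz": -0.0317,"wx": 0,"wy": 0,"wz": 0,"jaw": 1},
  {"dx": -0.042,"dy": 0,"dz": -0.0317,"wx": 0,"wy": 0,"wz": 0,"jaw": 1},
  {"dx": -0.042,"dy": 0,"dz": -0.0317,"wx": 0,"wy": 0,"wz": 0,"jaw": 1},
  {"dx": -0.03,"dy": 0,"dz": -0.0317,"wx": 0,"wy": 0,"wz": 0,"jaw": 1},
  {"dx": -0.02,"dy": 0,"dz": -0.0317,"wx": 0,"wy": 0,"wz": 0,"jaw": 1},
])

```text
time: 2.6
tcp_pos: [0.6345, -0.1048, 0.2312]
eef_rot: [[0.002, -0.0, -1.0], [1.0, -0.0, 0.002], [-0.0, -1.0, 0.0]]
ft_force: [-0.3, 0.7, 1.1]
gripper_width: -0.0001
```

Emit:
play_rows([
  {"dx": -0.02,"dy": 0.03,"dz": 0,"wx": 0,"wy": 0,"wz": 0,"jaw": 1},
  {"dx": -0.02,"dy": 0.035,"dz": 0,"wx": 0,"wy": 0,"wz": 0,"jaw": 1},
  {"dx": -0.005,"dy": 0.035,"dz": 0,"wx": 0,"wy": 0,"wz": 0,"jaw": 1},
  {"dx": 0,"dy": 0.03,"dz": 0,"wx": 0,"wy": 0,"wz": 0,"jaw": 1},
])

```text
time: 3.1
tcp_pos: [0.6332, -0.1487, 0.0997]
eef_rot: [[0.001, -0.001, -1.0], [1.0, 0.0, 0.001], [0.0, -1.0, 0.001]]
ft_force: [0.1, 0.0, -0.3]
gripper_width: 0.0003
```

```bash
python3 - <<'E'
from h import *
st()
f=cam("scene");crop(f,150,130,290,270,5,"c1");g=cam("wrist");crop(g,0,0,640,400,1,"c2",False)
E
```

```text
3.1 [ 0.6332 -0.1487  0.0997] w 0.0003 F [ 0.1  0.  -0.3]
[[0.001, -0.001, -1.0], [1.0, 0.0, 0.001], [0.0, -1.0, 0.001]] [ -17.3   38.8   84.5   -0.    56.8 -107.2]
```

View pics/c1.png

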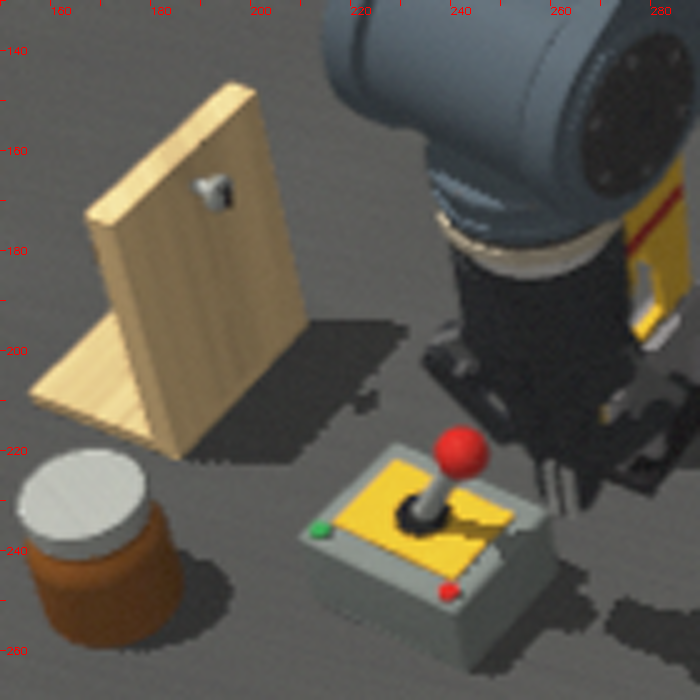

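View pics/c2.png

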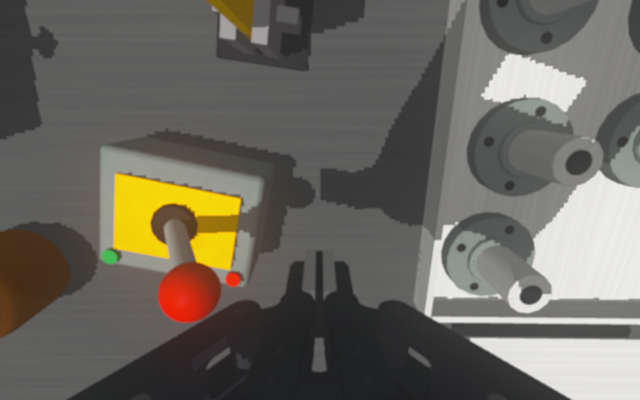

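```bash
python3 - <<'E'
from h import *
f=cam("scene");
for uv in ((237,202),(236,200),(282,228)):
  for z in (.12,.13,.14,.15,.16,.17,.18): print(uv,z,ray(f,*uv,z).round(3))
E
```

```text
(237, 202) 0.12 [ 0.583 -0.24   0.12 ]
(237, 202) 0.13 [ 0.592 -0.234  0.13 ]
(237, 202) 0.14 [ 0.601 -0.229  0.14 ]
(237, 202) 0.15 [ 0.611 -0.223  0.15 ]
(237, 202) 0.16 [ 0.62  -0.217  0.16 ]
(237, 202) 0.17 [ 0.629 -0.212  0.17 ]
(237, 202) 0.18 [ 0.638 -0.206  0.18 ]
(236, 200) 0.12 [ 0.578 -0.245  0.12 ]
(236, 200) 0.13 [ 0.587 -0.24   0.13 ]
(236, 200) 0.14 [ 0.596 -0.234  0.14 ]
(236, 200) 0.15 [ 0.605 -0.228  0.15 ]
(236, 200) 0.16 [ 0.614 -0.223  0.16 ]
(236, 200) 0.17 [ 0.623 -0.217  0.17 ]
(236, 200) 0.18 [ 0.632 -0.211  0.18 ]
(282, 228) 0.12 [ 0.631 -0.102  0.12 ]
(282, 228) 0.13 [ 0.64  -0.098  0.13 ]
(282, 228) 0.14 [ 0.648 -0.094  0.14 ]
(282, 228) 0.15 [ 0.657 -0.09   0.15 ]
(282, 228) 0.16 [ 0.665 -0.086  0.16 ]
(282, 228) 0.17 [ 0.674 -0.082  0.17 ]
(282, 228) 0.18 [ 0.682 -0.078  0.18 ]
```

Emit:
play_rows([
  {"dx": -0.0145,"dy": 0,"dz": 0.002,"wx": 0,"wy": 0,"wz": 0,"jaw": 1},
  {"dx": -0.0145,"dy": 0,"dz": 0.002,"wx": 0,"wy": 0,"wz": 0,"jaw": 1},
  {"dx": -0.0145,"dy": 0,"dz": 0.002,"wx": 0,"wy": 0,"wz": 0,"jaw": 1},
  {"dx": -0.0145,"dy": 0,"dz": 0.002,"wx": 0,"wy": 0,"wz": 0,"jaw": 1},
  {"dx": -0.0145,"dy": 0,"dz": 0.002,"wx": 0,"wy": 0,"wz": 0,"jaw": 1},
  {"dx": -0.0145,"dy": 0,"dz": 0.002,"wx": 0,"wy": 0,"wz": 0,"jaw": 1},
  {"dx": 0,"dy": 0,"dz": 0,"wx": 0,"wy": 0,"wz": 0,"jaw": 1},
])

```text
time: 4.12
tcp_pos: [0.6213, -0.2364, 0.1012]
eef_rot: [[0.002, -0.0, -1.0], [1.0, -0.0, 0.002], [-0.0, -1.0, 0.0]]
ft_force: [0.3, -0.2, -0.1]
gripper_width: -0.0002
```

Emit:
play_rows([
  {"dx": 0.03,"dy": 0,"dz": 0,"wx": 0,"wy": 0,"wz": 0,"jaw": 1},
  {"dx": 0.03,"dy": -0.03,"dz": 0,"wx": 0,"wy": 0,"wz": 0,"jaw": 1},
  {"dx": 0.03,"dy": -0.03,"dz": 0,"wx": 0,"wy": 0,"wz": 0,"jaw": 0},
  {"dx": 0.03,"dy": -0.02,"dz": 0,"wx": 0,"wy": 0,"wz": 0,"jaw": 0},
  {"dx": 0.03,"dy": 0,"dz": 0,"wx": 0,"wy": 0,"wz": 0,"jaw": 0},
  {"dx": 0.03,"dy": 0,"dz": 0,"wx": 0,"wy": 0,"wz": 0,"jaw": 0},
])

```text
time: 4.88
tcp_pos: [0.6216, -0.0537, 0.1816]
eef_rot: [[0.0, 0.0, -1.0], [1.0, 0.0, 0.0], [0.0, -1.0, -0.0]]
ft_force: [0.8, -0.1, -0.1]
gripper_width: 0.0428
```

```bash
python3 - <<'E'
from h import *
st()
f=cam("scene");crop(f,150,130,290,270,4,"d1");g=cam("wrist");crop(g,0,0,640,400,1,"d2",False)
E
```

```text
4.88 [ 0.6216 -0.0537  0.1816] w 0.0428 F [ 0.8 -0.1 -0.1]
[[0.0, 0.0, -1.0], [1.0, 0.0, 0.0], [0.0, -1.0, -0.0]] [ -9.2  30.6  85.8   0.   63.5 -99.2]
```

View pics/d1.png

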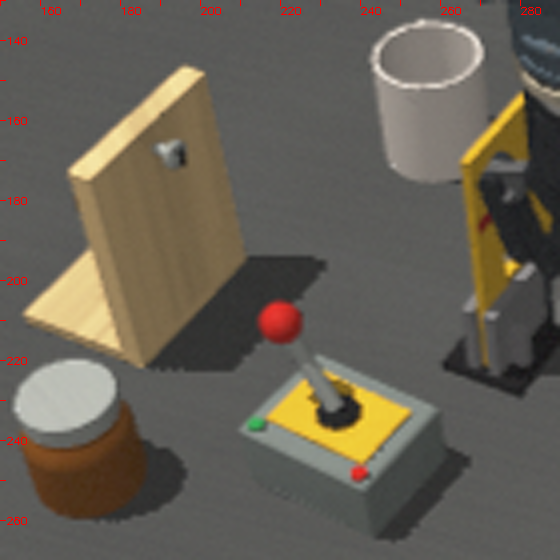

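View pics/d2.png

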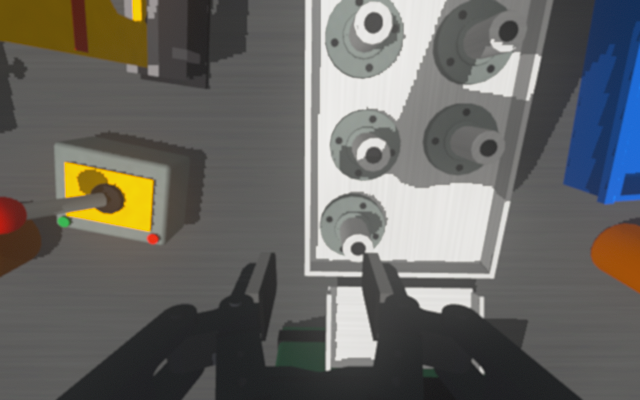

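```bash
python3 - <<'E'
from h import *
g=cam("wrist")
for n,p in dict(E=(358,248),C=(374,155),A=(373,22),D=(488,148),B=(508,31)).items(): print(n,ray(g,*p,.067).round(4))
for p in [(303,275),(494,276)]: print(ray(g,*p,.028))
E
```

```text
E [ 0.6657 -0.0178  0.067 ]
C [ 0.5828 -0.0082  0.067 ]
A [ 0.4876 -0.0143  0.067 ]
D [0.577  0.0829 0.067 ]
B [0.4931 0.0832 0.067 ]
[ 0.71629749 -0.06915603  0.028     ]
[0.71715403 0.13262346 0.028     ]
```

Emit:
play_rows([
  {"dx": 0.0186,"dy": 0.01,"dz": -0.0222,"wx": 0,"wy": 0,"wz": 0,"jaw": 0},
  {"dx": 0.0186,"dy": 0.03,"dz": -0.0222,"wx": 0,"wy": 0,"wz": 0,"jaw": 0},
  {"dx": 0,"dy": 0.04,"dz": 0,"wx": 0,"wy": 0,"wz": 0,"jaw": 0},
  {"dx": 0,"dy": 0.04,"dz": 0,"wx": 0,"wy": 0,"wz": 0,"jaw": 0},
  {"dx": 0,"dy": 0.0296,"dz": 0,"wx": 0,"wy": 0,"wz": 0,"jaw": 0},
  {"dx": 0,"dy": 0,"dz": 0,"wx": 0,"wy": 0,"wz": 0,"jaw": 0.5},
  {"dx": 0,"dy": 0,"dz": 0,"wx": 0,"wy": 0,"wz": 0,"jaw": 1},
  {"dx": 0,"dy": 0,"dz": 0,"wx": 0,"wy": 0,"wz": 0,"jaw": 1},
], grip_force=40)

```text
time: 6.02
tcp_pos: [0.6668, -0.0183, 0.0332]
eef_rot: [[0.001, 0.002, -1.0], [1.0, -0.0, 0.001], [-0.0, -1.0, -0.002]]
ft_force: [-0.4, 0.3, -1.7]
gripper_width: 0.0273
```

Emit:
play_rows([
  {"dx": 0,"dy": 0,"dz": 0,"wx": 0,"wy": 0,"wz": 0,"jaw": 1},
  {"dx": 0,"dy": -0.02,"dz": 0,"wx": 0,"wy": 0,"wz": 0,"jaw": 1},
  {"dx": 0,"dy": -0.04,"dz": 0,"wx": 0,"wy": 0,"wz": 0,"jaw": 1},
  {"dx": 0,"dy": -0.04,"dz": 0,"wx": 0,"wy": 0,"wz": 0,"jaw": 1},
])

```text
time: 6.52
tcp_pos: [0.6662, -0.018, 0.1345]
eef_rot: [[0.001, 0.001, -1.0], [1.0, -0.0, 0.001], [-0.0, -1.0, -0.001]]
ft_force: [0.6, -0.2, -1.3]
gripper_width: 0.0268
```

```bash
python3 - <<'E'
from h import *
st()
g=cam("wrist");crop(g,0,0,640,400,1,"e2",False);f=cam("scene");crop(f,240,130,440,330,3,"e1")
E
```

```text
6.53 [ 0.6662 -0.018   0.1345] w 0.0268 F [ 0.6 -0.2 -1.3]
[[0.001, 0.001, -1.0], [1.0, -0.0, 0.001], [-0.0, -1.0, -0.001]] [ -5.5  37.8  80.6  -0.   61.5 -95.5]
```

View pics/e2.png

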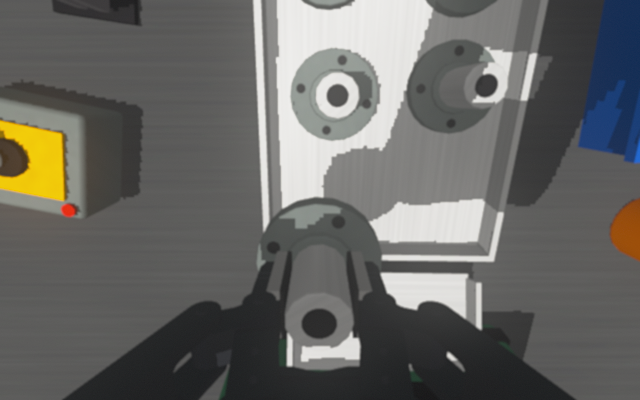

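View pics/e1.png

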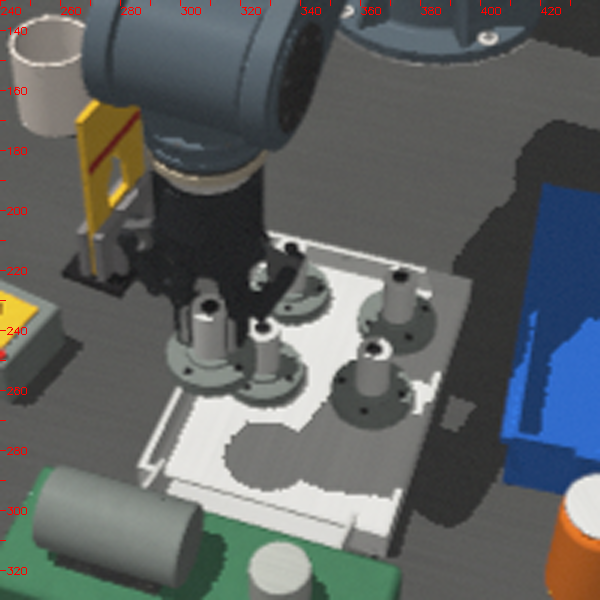

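Emit:
play_rows([
  {"dx": 0.04,"dy": 0,"dz": 0.0112,"wx": 0,"wy": 0,"wz": 0,"jaw": 1},
  {"dx": 0.055,"dy": 0,"dz": 0.0155,"wx": 0,"wy": 0,"wz": 0,"jaw": 1},
  {"dx": 0.055,"dy": 0,"dz": 0.0155,"wx": 0,"wy": 0,"wz": 0,"jaw": 1},
  {"dx": 0.055,"dy": 0,"dz": 0.0155,"wx": 0,"wy": 0,"wz": 0,"jaw": 1},
  {"dx": 0.055,"dy": 0,"dz": 0.0155,"wx": 0,"wy": 0,"wz": 0,"jaw": 1},
  {"dx": 0.055,"dy": 0,"dz": 0.0155,"wx": 0,"wy": 0,"wz": 0,"jaw": 1},
  {"dx": 0.0345,"dy": 0,"dz": 0.01,"wx": 0,"wy": 0,"wz": 0,"jaw": 1},
  {"dx": 0.02,"dy": 0,"dz": 0.0055,"wx": 0,"wy": 0,"wz": 0,"jaw": 1},
])

```text
time: 7.62
tcp_pos: [0.5614, 0.3531, 0.1321]
eef_rot: [[-0.001, 0.0, -1.0], [1.0, 0.0, -0.001], [0.0, -1.0, -0.0]]
ft_force: [0.4, -0.6, -2.5]
gripper_width: 0.0273
```

Emit:
play_rows([
  {"dx": 0,"dy": 0.035,"dz": 0,"wx": 0,"wy": 0,"wz": 0,"jaw": 1},
  {"dx": 0,"dy": 0.035,"dz": 0,"wx": 0,"wy": 0,"wz": 0,"jaw": 1},
  {"dx": 0,"dy": 0.02,"dz": 0,"wx": 0,"wy": 0,"wz": 0,"jaw": 1},
  {"dx": 0,"dy": 0.01,"dz": 0,"wx": 0,"wy": 0,"wz": 0,"jaw": 1},
  {"dx": 0,"dy": 0,"dz": 0,"wx": 0,"wy": 0,"wz": 0,"jaw": 1},
])

```text
time: 8.25
tcp_pos: [0.5624, 0.3514, 0.0319]
eef_rot: [[0.001, 0.0, -1.0], [1.0, 0.0, 0.001], [0.0, -1.0, -0.0]]
ft_force: [1.0, -0.1, -1.8]
gripper_width: 0.027
```

```bash
python3 - <<'E'
from h import *
st()
g=cam("wrist");crop(g,0,0,640,400,1,"f2",False);f=cam("side");crop(f,190,200,390,390,3,"f1")
E
```

```text
8.25 [0.5624 0.3514 0.0319] w 0.027 F [ 1.  -0.1 -1.8]
[[0.001, 0.0, -1.0], [1.0, 0.0, 0.001], [0.0, -1.0, -0.0]] [ 28.   45.1  83.6  -0.   51.3 -62. ]
```

View pics/f2.png

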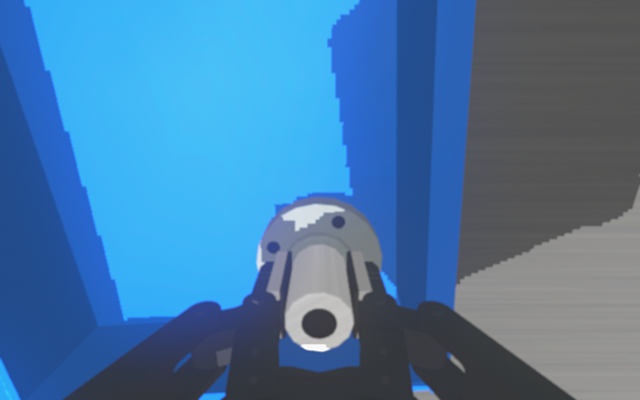

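View pics/f1.png

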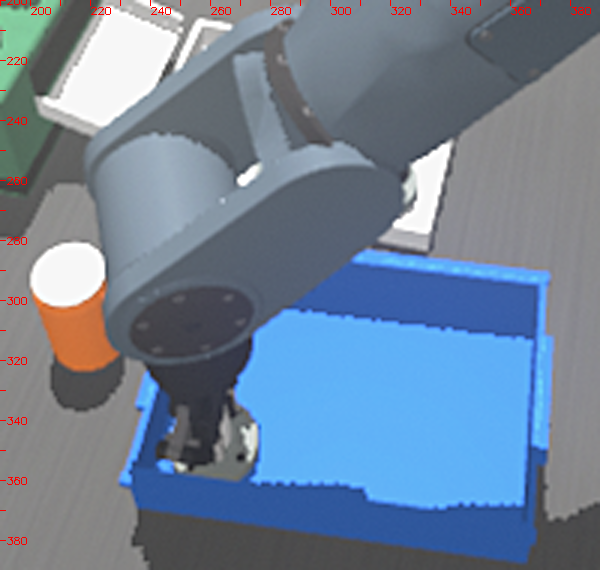

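Emit:
play_rows([
  {"dx": 0,"dy": 0.0015,"dz": 0,"wx": 0,"wy": 0,"wz": 0,"jaw": 1},
  {"dx": 0,"dy": 0,"dz": 0,"wx": 0,"wy": 0,"wz": 0,"jaw": 0.4},
  {"dx": 0,"dy": 0,"dz": 0,"wx": 0,"wy": 0,"wz": 0,"jaw": 0.1},
  {"dx": 0,"dy": 0,"dz": 0,"wx": 0,"wy": 0,"wz": 0,"jaw": 0},
  {"dx": 0,"dy": -0.02,"dz": 0,"wx": 0,"wy": 0,"wz": 0,"jaw": 0},
  {"dx": 0,"dy": -0.04,"dz": 0,"wx": 0,"wy": 0,"wz": 0,"jaw": 0},
  {"dx": 0,"dy": -0.045,"dz": 0,"wx": 0,"wy": 0,"wz": 0,"jaw": 0},
])

```text
time: 9.22
tcp_pos: [0.5621, 0.3516, 0.1375]
eef_rot: [[0.001, 0.0, -1.0], [1.0, 0.0, 0.001], [0.0, -1.0, -0.0]]
ft_force: [-0.2, 0.7, -0.2]
gripper_width: 0.0424
```

```bash
python3 - <<'E'
from h import *
st()
g=cam("wrist");crop(g,0,0,640,400,1,"g2",False)
E
```

```text
9.22 [0.5621 0.3516 0.1375] w 0.0424 F [-0.2  0.7 -0.2]
[[0.001, 0.0, -1.0], [1.0, 0.0, 0.001], [0.0, -1.0, -0.0]] [ 28.   37.3  81.1  -0.   61.6 -62. ]
```

View pics/g2.png

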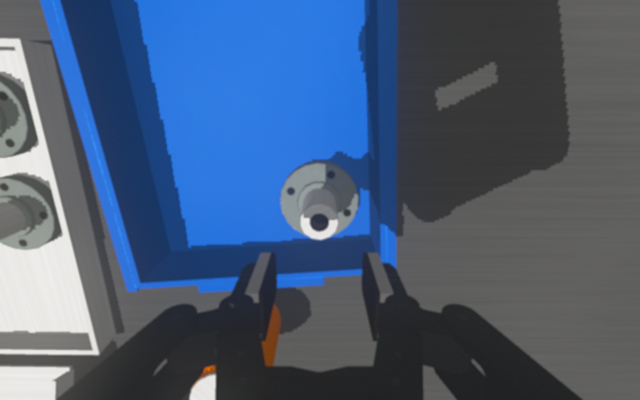

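Emit:
play_rows([
  {"dx": -0.05,"dy": 0,"dz": -0.003,"wx": 0,"wy": 0,"wz": 0,"jaw": 0},
  {"dx": -0.055,"dy": 0,"dz": -0.003,"wx": 0,"wy": 0,"wz": 0,"jaw": 0},
  {"dx": -0.055,"dy": 0,"dz": -0.003,"wx": 0,"wy": 0,"wz": 0,"jaw": 0},
  {"dx": -0.055,"dy": 0,"dz": -0.003,"wx": 0,"wy": 0,"wz": 0,"jaw": 0},
  {"dx": -0.053,"dy": 0,"dz": -0.0035,"wx": 0,"wy": 0,"wz": 0,"jaw": 0},
  {"dx": 0,"dy": 0.02,"dz": 0,"wx": 0,"wy": 0,"wz": 0,"jaw": 0},
])

```text
time: 10.02
tcp_pos: [0.579, 0.0804, 0.1176]
eef_rot: [[0.005, 0.004, -1.0], [1.0, -0.0, 0.005], [-0.0, -1.0, -0.004]]
ft_force: [0.5, 0.4, -0.1]
gripper_width: 0.0428
```

```bash
python3 - <<'E'
from h import *
st()
g=cam("wrist");crop(g,0,0,640,400,1,"i2",False)
E
```

```text
10.03 [0.579  0.0804 0.1176] w 0.0428 F [ 0.5  0.4 -0.1]
[[0.005, 0.004, -1.0], [1.0, -0.0, 0.005], [-0.0, -1.0, -0.004]] [  3.4  31.3  95.1  -0.   53.3 -86.4]
```

View pics/i2.png

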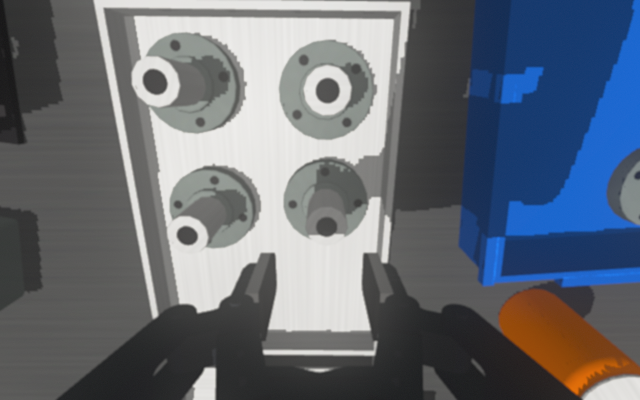

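Emit:
play_rows([
  {"dx": 0.002,"dy": 0.03,"dz": 0,"wx": 0,"wy": 0,"wz": 0,"jaw": 0},
  {"dx": 0,"dy": 0.035,"dz": 0,"wx": 0,"wy": 0,"wz": 0,"jaw": 0},
  {"dx": 0,"dy": 0.0195,"dz": 0,"wx": 0,"wy": 0,"wz": 0,"jaw": 0},
  {"dx": 0,"dy": 0,"dz": 0,"wx": 0,"wy": 0,"wz": 0,"jaw": 0.5},
  {"dx": 0,"dy": 0,"dz": 0,"wx": 0,"wy": 0,"wz": 0,"jaw": 1},
  {"dx": 0,"dy": 0,"dz": 0,"wx": 0,"wy": 0,"wz": 0,"jaw": 1},
  {"dx": 0,"dy": 0,"dz": 0,"wx": 0,"wy": 0,"wz": 0,"jaw": 1},
  {"dx": 0,"dy": -0.02,"dz": 0,"wx": 0,"wy": 0,"wz": 0,"jaw": 1},
])

```text
time: 11.08
tcp_pos: [0.5766, 0.0855, 0.0506]
eef_rot: [[0.001, -0.002, -1.0], [1.0, -0.0, 0.001], [-0.0, -1.0, 0.002]]
ft_force: [0.6, 0.9, -1.1]
gripper_width: 0.027
```

Emit:
play_rows([
  {"dx": 0,"dy": -0.04,"dz": 0,"wx": 0,"wy": 0,"wz": 0,"jaw": 1},
  {"dx": 0,"dy": -0.04,"dz": 0,"wx": 0,"wy": 0,"wz": 0,"jaw": 1},
  {"dx": 0,"dy": 0,"dz": 0,"wx": 0,"wy": 0,"wz": 0,"jaw": 1},
])

```text
time: 11.45
tcp_pos: [0.5793, 0.0857, 0.135]
eef_rot: [[0.001, 0.007, -1.0], [1.0, 0.0, 0.001], [0.0, -1.0, -0.007]]
ft_force: [-0.0, -0.4, -1.9]
gripper_width: 0.0269
```

Emit:
play_rows([
  {"dx": 0.04,"dy": 0,"dz": 0.018,"wx": 0,"wy": 0,"wz": 0,"jaw": 1},
  {"dx": 0.05,"dy": 0,"dz": 0.018,"wx": 0,"wy": 0,"wz": 0,"jaw": 1},
  {"dx": 0.05,"dy": 0,"dz": 0.018,"wx": 0,"wy": 0,"wz": 0,"jaw": 1},
  {"dx": 0.05,"dy": 0,"dz": 0.018,"wx": 0,"wy": 0,"wz": 0,"jaw": 1},
  {"dx": 0.045,"dy": 0,"dz": 0.018,"wx": 0,"wy": 0,"wz": 0,"jaw": 1},
  {"dx": 0.024,"dy": 0,"dz": 0.017,"wx": 0,"wy": 0,"wz": 0,"jaw": 1},
  {"dx": 0,"dy": 0.035,"dz": 0,"wx": 0,"wy": 0,"wz": 0,"jaw": 1},
  {"dx": 0,"dy": 0.035,"dz": 0,"wx": 0,"wy": 0,"wz": 0,"jaw": 1},
])

```text
time: 12.45
tcp_pos: [0.4701, 0.3449, 0.0598]
eef_rot: [[-0.0, 0.0, -1.0], [1.0, 0.0, -0.0], [0.0, -1.0, -0.0]]
ft_force: [-0.2, 0.6, -2.8]
gripper_width: 0.0269
```

Emit:
play_rows([
  {"dx": 0,"dy": 0.02,"dz": 0,"wx": 0,"wy": 0,"wz": 0,"jaw": 1},
  {"dx": 0,"dy": 0.01,"dz": 0,"wx": 0,"wy": 0,"wz": 0,"jaw": 1},
  {"dx": 0,"dy": 0,"dz": 0,"wx": 0,"wy": 0,"wz": 0,"jaw": 1},
])

```text
time: 12.82
tcp_pos: [0.4709, 0.3446, 0.0308]
eef_rot: [[0.001, 0.0, -1.0], [1.0, 0.0, 0.001], [0.0, -1.0, -0.0]]
ft_force: [-0.4, 0.0, -1.9]
gripper_width: 0.0268
```

Emit:
play_rows([
  {"dx": 0,"dy": 0.001,"dz": 0,"wx": 0,"wy": 0,"wz": 0,"jaw": 1},
  {"dx": 0,"dy": 0,"dz": 0,"wx": 0,"wy": 0,"wz": 0,"jaw": 0.4},
  {"dx": 0,"dy": 0,"dz": 0,"wx": 0,"wy": 0,"wz": 0,"jaw": 0.1},
  {"dx": 0,"dy": 0,"dz": 0,"wx": 0,"wy": 0,"wz": 0,"jaw": 0},
  {"dx": 0,"dy": -0.02,"dz": 0,"wx": 0,"wy": 0,"wz": 0,"jaw": 0},
  {"dx": 0,"dy": -0.04,"dz": 0,"wx": 0,"wy": 0,"wz": 0,"jaw": 0},
  {"dx": 0,"dy": -0.045,"dz": 0,"wx": 0,"wy": 0,"wz": 0,"jaw": 0},
])

```text
time: 13.7
tcp_pos: [0.4706, 0.3446, 0.137]
eef_rot: [[0.001, 0.0, -1.0], [1.0, 0.0, 0.001], [0.0, -1.0, -0.0]]
ft_force: [0.0, 0.2, -0.4]
gripper_width: 0.0424
```

```bash
python3 - <<'E'
from h import *
st()
g=cam("wrist");crop(g,0,0,640,400,1,"j2",False)
E
```

```text
13.7 [0.4706 0.3446 0.137 ] w 0.0424 F [ 0.   0.2 -0.4]
[[0.001, 0.0, -1.0], [1.0, 0.0, 0.001], [0.0, -1.0, -0.0]] [ 31.6  29.8  94.4  -0.   55.8 -58.3]
```

View pics/j2.png

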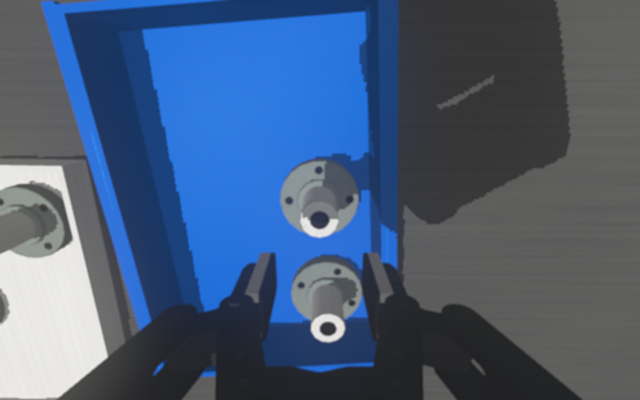

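Emit:
play_rows([
  {"dx": -0.05,"dy": 0,"dz": -0.005,"wx": 0,"wy": 0,"wz": 0,"jaw": 0},
  {"dx": -0.055,"dy": 0,"dz": -0.005,"wx": 0,"wy": 0,"wz": 0,"jaw": 0},
  {"dx": -0.055,"dy": 0,"dz": -0.005,"wx": 0,"wy": 0,"wz": 0,"jaw": 0},
  {"dx": -0.055,"dy": 0,"dz": -0.005,"wx": 0,"wy": 0,"wz": 0,"jaw": 0},
  {"dx": -0.0456,"dy": 0,"dz": -0.0034,"wx": 0,"wy": 0,"wz": 0,"jaw": 0},
  {"dx": 0,"dy": 0.018,"dz": 0,"wx": 0,"wy": 0,"wz": 0,"jaw": 0},
])

```text
time: 14.5
tcp_pos: [0.4952, 0.0815, 0.1187]
eef_rot: [[0.004, 0.004, -1.0], [1.0, 0.0, 0.004], [0.0, -1.0, -0.004]]
ft_force: [0.3, 0.9, -0.6]
gripper_width: 0.0426
```

```bash
python3 - <<'E'
from h import *
st()
g=cam("wrist");crop(g,0,0,640,400,1,"k2",False)
E
```

```text
14.5 [0.4952 0.0815 0.1187] w 0.0426 F [ 0.3  0.9 -0.6]
[[0.004, 0.004, -1.0], [1.0, 0.0, 0.004], [0.0, -1.0, -0.004]] [  4.   23.9 107.6  -0.   48.3 -85.7]
```

View pics/k2.png

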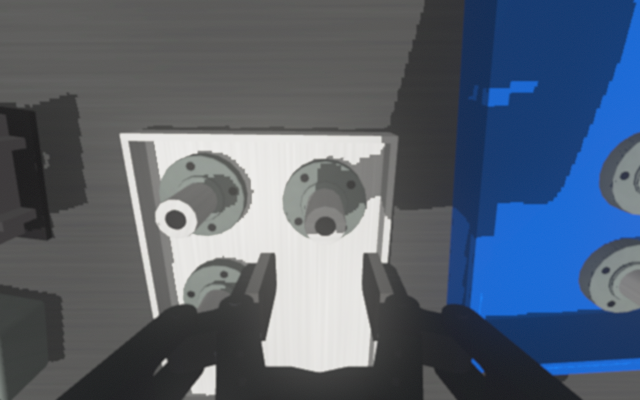

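Emit:
play_rows([
  {"dx": 0.001,"dy": 0.03,"dz": 0.001,"wx": 0,"wy": 0,"wz": 0,"jaw": 0},
  {"dx": 0,"dy": 0.035,"dz": 0,"wx": 0,"wy": 0,"wz": 0,"jaw": 0},
  {"dx": 0,"dy": 0.021,"dz": 0,"wx": 0,"wy": 0,"wz": 0,"jaw": 0},
  {"dx": 0,"dy": 0,"dz": 0,"wx": 0,"wy": 0,"wz": 0,"jaw": 0.5},
  {"dx": 0,"dy": 0,"dz": 0,"wx": 0,"wy": 0,"wz": 0,"jaw": 1},
  {"dx": 0,"dy": 0,"dz": 0,"wx": 0,"wy": 0,"wz": 0,"jaw": 1},
  {"dx": 0,"dy": 0,"dz": 0,"wx": 0,"wy": 0,"wz": 0,"jaw": 1},
  {"dx": 0,"dy": -0.02,"dz": 0,"wx": 0,"wy": 0,"wz": 0,"jaw": 1},
])

```text
time: 15.55
tcp_pos: [0.4921, 0.0849, 0.0503]
eef_rot: [[0.001, -0.002, -1.0], [1.0, -0.0, 0.001], [-0.0, -1.0, 0.002]]
ft_force: [0.2, 0.3, -1.6]
gripper_width: 0.0272
```

Emit:
play_rows([
  {"dx": 0,"dy": -0.04,"dz": 0,"wx": 0,"wy": 0,"wz": 0,"jaw": 1},
  {"dx": 0,"dy": -0.04,"dz": 0,"wx": 0,"wy": 0,"wz": 0,"jaw": 1},
  {"dx": 0,"dy": 0,"dz": 0,"wx": 0,"wy": 0,"wz": 0,"jaw": 1},
])

```text
time: 15.92
tcp_pos: [0.4944, 0.0852, 0.1335]
eef_rot: [[0.001, 0.006, -1.0], [1.0, 0.0, 0.001], [0.0, -1.0, -0.006]]
ft_force: [0.2, 0.1, -3.9]
gripper_width: 0.0275
```

Emit:
play_rows([
  {"dx": 0.04,"dy": 0,"dz": 0.019,"wx": 0,"wy": 0,"wz": 0,"jaw": 1},
  {"dx": 0.05,"dy": 0,"dz": 0.02,"wx": 0,"wy": 0,"wz": 0,"jaw": 1},
  {"dx": 0.05,"dy": 0,"dz": 0.02,"wx": 0,"wy": 0,"wz": 0,"jaw": 1},
  {"dx": 0.05,"dy": 0,"dz": 0.02,"wx": 0,"wy": 0,"wz": 0,"jaw": 1},
  {"dx": 0.043,"dy": 0,"dz": 0.02,"wx": 0,"wy": 0,"wz": 0,"jaw": 1},
  {"dx": 0.02,"dy": 0,"dz": 0.016,"wx": 0,"wy": 0,"wz": 0,"jaw": 1},
  {"dx": 0,"dy": 0.035,"dz": 0,"wx": 0,"wy": 0,"wz": 0,"jaw": 1},
  {"dx": 0,"dy": 0.035,"dz": 0,"wx": 0,"wy": 0,"wz": 0,"jaw": 1},
])

```text
time: 16.92
tcp_pos: [0.3774, 0.3381, 0.0591]
eef_rot: [[-0.0, -0.0, -1.0], [1.0, -0.0, -0.0], [-0.0, -1.0, 0.0]]
ft_force: [-0.2, 0.1, -3.1]
gripper_width: 0.0273
```

Emit:
play_rows([
  {"dx": 0,"dy": 0.02,"dz": 0,"wx": 0,"wy": 0,"wz": 0,"jaw": 1},
  {"dx": 0,"dy": 0.01,"dz": 0,"wx": 0,"wy": 0,"wz": 0,"jaw": 1},
  {"dx": 0,"dy": 0,"dz": 0,"wx": 0,"wy": 0,"wz": 0,"jaw": 1},
])

```text
time: 17.3
tcp_pos: [0.3778, 0.3378, 0.0302]
eef_rot: [[0.001, -0.001, -1.0], [1.0, -0.001, 0.001], [-0.001, -1.0, 0.001]]
ft_force: [0.5, -0.6, -1.9]
gripper_width: 0.0274
```

Emit:
play_rows([
  {"dx": 0,"dy": 0.001,"dz": 0,"wx": 0,"wy": 0,"wz": 0,"jaw": 1},
  {"dx": 0,"dy": 0,"dz": 0,"wx": 0,"wy": 0,"wz": 0,"jaw": 0.4},
  {"dx": 0,"dy": 0,"dz": 0,"wx": 0,"wy": 0,"wz": 0,"jaw": 0.1},
  {"dx": 0,"dy": 0,"dz": 0,"wx": 0,"wy": 0,"wz": 0,"jaw": 0},
  {"dx": 0,"dy": -0.02,"dz": 0,"wx": 0,"wy": 0,"wz": 0,"jaw": 0},
  {"dx": 0,"dy": -0.04,"dz": 0,"wx": 0,"wy": 0,"wz": 0,"jaw": 0},
  {"dx": 0,"dy": -0.045,"dz": 0,"wx": 0,"wy": 0,"wz": 0,"jaw": 0},
])

```text
time: 18.18
tcp_pos: [0.3778, 0.3379, 0.1357]
eef_rot: [[0.001, -0.001, -1.0], [1.0, -0.0, 0.001], [-0.0, -1.0, 0.001]]
ft_force: [-0.3, -0.5, 0.1]
gripper_width: 0.0428
```

```bash
python3 - <<'E'
from h import *
st()
g=cam("scene");crop(g,270,170,520,340,3,"l2")
E
```

```text
18.18 [0.3778 0.3379 0.1357] w 0.0428 F [-0.3 -0.5  0.1]
[[0.001, -0.001, -1.0], [1.0, -0.0, 0.001], [-0.0, -1.0, 0.001]] [ 36.5  22.9 106.    0.   51.1 -53.4]
```

View pics/l2.png

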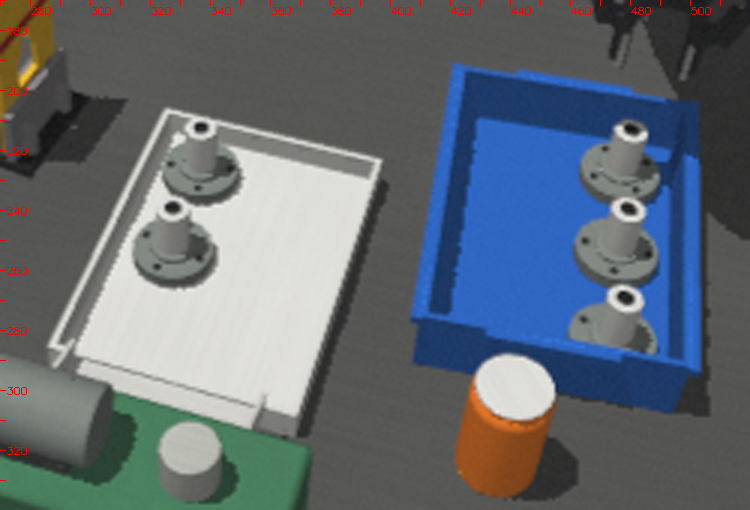

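Emit:
play_rows([
  {"dx": -0.0433,"dy": 0,"dz": -0.0256,"wx": 0,"wy": 0,"wz": 0,"jaw": 0},
  {"dx": -0.0433,"dy": 0,"dz": -0.0256,"wx": 0,"wy": 0,"wz": 0,"jaw": 0},
  {"dx": -0.0433,"dy": 0,"dz": -0.0256,"wx": 0,"wy": 0,"wz": 0,"jaw": 0},
  {"dx": -0.0433,"dy": 0,"dz": -0.0256,"wx": 0,"wy": 0,"wz": 0,"jaw": 0},
  {"dx": -0.0433,"dy": 0,"dz": -0.0256,"wx": 0,"wy": 0,"wz": 0,"jaw": 0},
  {"dx": -0.0433,"dy": 0,"dz": -0.0256,"wx": 0,"wy": 0,"wz": 0,"jaw": 0},
  {"dx": -0.0433,"dy": 0,"dz": -0.0256,"wx": 0,"wy": 0,"wz": 0,"jaw": 0},
  {"dx": -0.0433,"dy": 0,"dz": -0.0256,"wx": 0,"wy": 0,"wz": 0,"jaw": 0},
])

```text
time: 19.23
tcp_pos: [0.5834, -0.01, 0.1347]
eef_rot: [[0.001, 0.0, -1.0], [1.0, 0.0, 0.001], [0.0, -1.0, -0.0]]
ft_force: [-0.0, 0.7, 0.1]
gripper_width: 0.0428
```

Emit:
play_rows([
  {"dx": 0,"dy": 0.018,"dz": 0,"wx": 0,"wy": 0,"wz": 0,"jaw": 0},
])

```text
time: 19.35
tcp_pos: [0.5846, -0.0112, 0.1172]
eef_rot: [[0.004, 0.004, -1.0], [1.0, -0.001, 0.004], [-0.001, -1.0, -0.004]]
ft_force: [-0.1, 0.2, -0.9]
gripper_width: 0.0427
```

```bash
python3 - <<'E'
from h import *
st()
g=cam("wrist");crop(g,0,0,640,400,1,"m2",False)
E
```

```text
19.35 [ 0.5846 -0.0112  0.1172] w 0.0427 F [-0.1  0.2 -0.9]
[[0.004, 0.004, -1.0], [1.0, -0.001, 0.004], [-0.001, -1.0, -0.004]] [ -5.6  31.4  95.   -0.   53.4 -95.4]
```

View pics/m2.png

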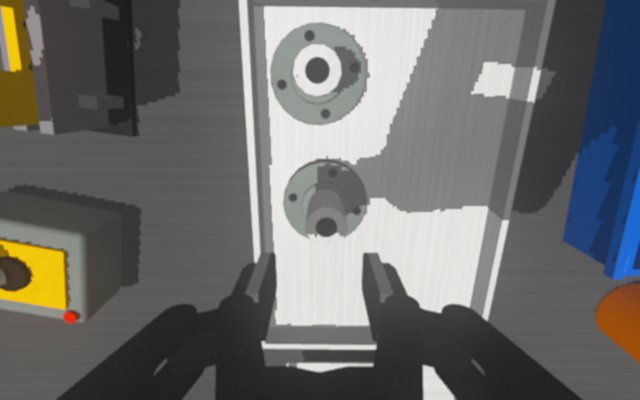

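Emit:
play_rows([
  {"dx": 0.001,"dy": 0.03,"dz": 0.001,"wx": 0,"wy": 0,"wz": 0,"jaw": 0},
  {"dx": 0,"dy": 0.035,"dz": 0,"wx": 0,"wy": 0,"wz": 0,"jaw": 0},
  {"dx": 0,"dy": 0.02,"dz": 0,"wx": 0,"wy": 0,"wz": 0,"jaw": 0},
  {"dx": 0,"dy": 0,"dz": 0,"wx": 0,"wy": 0,"wz": 0,"jaw": 0.5},
  {"dx": 0,"dy": 0,"dz": 0,"wx": 0,"wy": 0,"wz": 0,"jaw": 1},
  {"dx": 0,"dy": 0,"dz": 0,"wx": 0,"wy": 0,"wz": 0,"jaw": 1},
  {"dx": 0,"dy": 0,"dz": 0,"wx": 0,"wy": 0,"wz": 0,"jaw": 1},
  {"dx": 0,"dy": -0.02,"dz": 0,"wx": 0,"wy": 0,"wz": 0,"jaw": 1},
])

```text
time: 20.4
tcp_pos: [0.5808, -0.0074, 0.0516]
eef_rot: [[0.001, -0.002, -1.0], [1.0, 0.0, 0.001], [0.0, -1.0, 0.002]]
ft_force: [0.1, -1.3, -1.7]
gripper_width: 0.0271
```

Emit:
play_rows([
  {"dx": 0,"dy": -0.04,"dz": 0,"wx": 0,"wy": 0,"wz": 0,"jaw": 1},
  {"dx": 0,"dy": -0.04,"dz": 0,"wx": 0,"wy": 0,"wz": 0,"jaw": 1},
  {"dx": 0,"dy": 0,"dz": 0,"wx": 0,"wy": 0,"wz": 0,"jaw": 1},
])

```text
time: 20.78
tcp_pos: [0.5834, -0.0076, 0.1361]
eef_rot: [[0.001, 0.007, -1.0], [1.0, -0.001, 0.001], [-0.001, -1.0, -0.007]]
ft_force: [-0.3, 0.3, -2.6]
gripper_width: 0.027
```

Emit:
play_rows([
  {"dx": 0.04,"dy": 0,"dz": 0.002,"wx": 0,"wy": 0,"wz": 0,"jaw": 1},
  {"dx": 0.05,"dy": 0,"dz": 0.003,"wx": 0,"wy": 0,"wz": 0,"jaw": 1},
  {"dx": 0.05,"dy": 0,"dz": 0.003,"wx": 0,"wy": 0,"wz": 0,"jaw": 1},
  {"dx": 0.05,"dy": 0,"dz": 0.002,"wx": 0,"wy": 0,"wz": 0,"jaw": 1},
  {"dx": 0.05,"dy": 0,"dz": 0.002,"wx": 0,"wy": 0,"wz": 0,"jaw": 1},
  {"dx": 0.0236,"dy": 0,"dz": 0.002,"wx": 0,"wy": 0,"wz": 0,"jaw": 1},
  {"dx": 0,"dy": 0.035,"dz": 0,"wx": 0,"wy": 0,"wz": 0,"jaw": 1},
  {"dx": 0,"dy": 0.035,"dz": 0,"wx": 0,"wy": 0,"wz": 0,"jaw": 1},
])

```text
time: 21.78
tcp_pos: [0.5676, 0.256, 0.0608]
eef_rot: [[0.0, 0.0, -1.0], [1.0, -0.0, 0.0], [-0.0, -1.0, -0.0]]
ft_force: [-0.6, 0.0, -2.5]
gripper_width: 0.0266
```

Emit:
play_rows([
  {"dx": 0,"dy": 0.022,"dz": 0,"wx": 0,"wy": 0,"wz": 0,"jaw": 1},
  {"dx": 0,"dy": 0.012,"dz": 0,"wx": 0,"wy": 0,"wz": 0,"jaw": 1},
  {"dx": 0,"dy": 0,"dz": 0,"wx": 0,"wy": 0,"wz": 0,"jaw": 1},
])

```text
time: 22.15
tcp_pos: [0.568, 0.2556, 0.0279]
eef_rot: [[0.001, -0.0, -1.0], [1.0, -0.0, 0.001], [-0.0, -1.0, 0.0]]
ft_force: [0.1, -0.5, -1.8]
gripper_width: 0.027
```

Emit:
play_rows([
  {"dx": 0,"dy": 0.001,"dz": 0,"wx": 0,"wy": 0,"wz": 0,"jaw": 1},
  {"dx": 0,"dy": 0,"dz": 0,"wx": 0,"wy": 0,"wz": 0,"jaw": 1},
])

```text
time: 22.4
tcp_pos: [0.5682, 0.2558, 0.0275]
eef_rot: [[0.001, 0.001, -1.0], [1.0, -0.0, 0.001], [-0.0, -1.0, -0.001]]
ft_force: [-0.9, -2.9, 5.2]
gripper_width: 0.0272
```

Contact now (+5 N). Release.

Emit:
play_rows([
  {"dx": 0,"dy": 0,"dz": 0,"wx": 0,"wy": 0,"wz": 0,"jaw": 0.4},
  {"dx": 0,"dy": 0,"dz": 0,"wx": 0,"wy": 0,"wz": 0,"jaw": 0.1},
  {"dx": 0,"dy": 0,"dz": 0,"wx": 0,"wy": 0,"wz": 0,"jaw": 0},
  {"dx": 0,"dy": -0.02,"dz": 0,"wx": 0,"wy": 0,"wz": 0,"jaw": 0},
  {"dx": 0,"dy": -0.04,"dz": 0,"wx": 0,"wy": 0,"wz": 0,"jaw": 0},
  {"dx": 0,"dy": -0.045,"dz": 0,"wx": 0,"wy": 0,"wz": 0,"jaw": 0},
])

```text
time: 23.15
tcp_pos: [0.5677, 0.2562, 0.1339]
eef_rot: [[0.001, 0.0, -1.0], [1.0, 0.0, 0.001], [0.0, -1.0, -0.0]]
ft_force: [1.1, 0.1, 0.1]
gripper_width: 0.0425
```

```bash
python3 - <<'E'
from h import *
st()
g=cam("wrist");crop(g,0,0,640,400,1,"n2",False)
E
```

```text
23.15 [0.5677 0.2562 0.1339] w 0.0425 F [1.1 0.1 0.1]
[[0.001, 0.0, -1.0], [1.0, 0.0, 0.001], [0.0, -1.0, -0.0]] [ 20.   33.7  88.1   0.   58.2 -70. ]
```

View pics/n2.png

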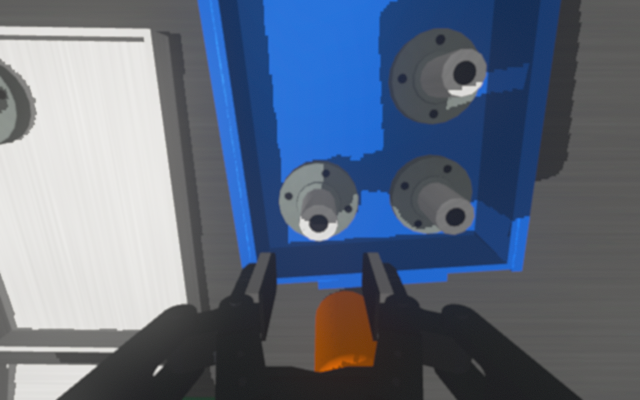

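Emit:
play_rows([
  {"dx": -0.045,"dy": 0,"dz": 0.0133,"wx": 0,"wy": 0,"wz": 0,"jaw": 0},
  {"dx": -0.045,"dy": 0,"dz": 0.0133,"wx": 0,"wy": 0,"wz": 0,"jaw": 0},
  {"dx": -0.045,"dy": 0,"dz": 0.0133,"wx": 0,"wy": 0,"wz": 0,"jaw": 0},
  {"dx": -0.045,"dy": 0,"dz": 0.0133,"wx": 0,"wy": 0,"wz": 0,"jaw": 0},
  {"dx": -0.045,"dy": 0,"dz": 0.0133,"wx": 0,"wy": 0,"wz": 0,"jaw": 0},
  {"dx": -0.045,"dy": 0,"dz": 0.0133,"wx": 0,"wy": 0,"wz": 0,"jaw": 0},
  {"dx": 0,"dy": 0.018,"dz": 0,"wx": 0,"wy": 0,"wz": 0,"jaw": 0},
])

```text
time: 24.08
tcp_pos: [0.4882, -0.0162, 0.1155]
eef_rot: [[0.004, 0.004, -1.0], [1.0, -0.001, 0.004], [-0.001, -1.0, -0.004]]
ft_force: [1.6, 0.7, 0.1]
gripper_width: 0.0426
```

```bash
python3 - <<'E'
from h import *
st()
g=cam("wrist");crop(g,0,0,640,400,1,"o2",False)
E
```

```text
24.07 [ 0.4882 -0.0162  0.1155] w 0.0426 F [1.6 0.7 0.1]
[[0.004, 0.004, -1.0], [1.0, -0.001, 0.004], [-0.001, -1.0, -0.004]] [ -7.4  23.1 109.6  -0.   47.1 -97.1]
```

View pics/o2.png

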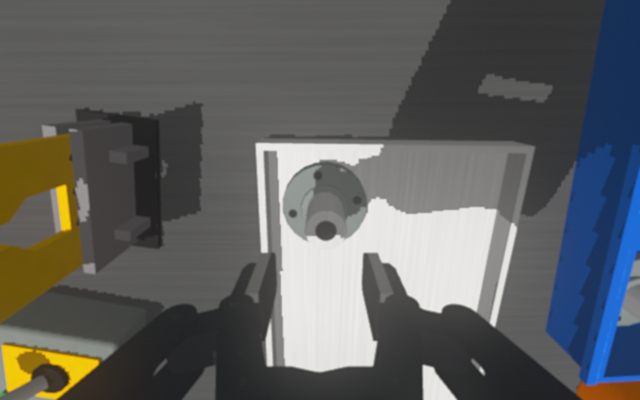

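Emit:
play_rows([
  {"dx": 0.002,"dy": 0.03,"dz": 0,"wx": 0,"wy": 0,"wz": 0,"jaw": 0},
  {"dx": 0,"dy": 0.035,"dz": 0,"wx": 0,"wy": 0,"wz": 0,"jaw": 0},
  {"dx": 0,"dy": 0.018,"dz": 0,"wx": 0,"wy": 0,"wz": 0,"jaw": 0},
  {"dx": 0,"dy": 0,"dz": 0,"wx": 0,"wy": 0,"wz": 0,"jaw": 0.5},
  {"dx": 0,"dy": 0,"dz": 0,"wx": 0,"wy": 0,"wz": 0,"jaw": 1},
  {"dx": 0,"dy": 0,"dz": 0,"wx": 0,"wy": 0,"wz": 0,"jaw": 1},
  {"dx": 0,"dy": 0,"dz": 0,"wx": 0,"wy": 0,"wz": 0,"jaw": 1},
  {"dx": 0,"dy": -0.02,"dz": 0,"wx": 0,"wy": 0,"wz": 0,"jaw": 1},
])

```text
time: 25.12
tcp_pos: [0.487, -0.0117, 0.0503]
eef_rot: [[0.001, -0.002, -1.0], [1.0, 0.0, 0.001], [0.0, -1.0, 0.002]]
ft_force: [-1.0, -0.8, -1.6]
gripper_width: 0.0267
```

Emit:
play_rows([
  {"dx": 0,"dy": -0.04,"dz": 0,"wx": 0,"wy": 0,"wz": 0,"jaw": 1},
  {"dx": 0,"dy": -0.04,"dz": 0,"wx": 0,"wy": 0,"wz": 0,"jaw": 1},
  {"dx": 0,"dy": 0,"dz": 0,"wx": 0,"wy": 0,"wz": 0,"jaw": 1},
])

```text
time: 25.5
tcp_pos: [0.4893, -0.012, 0.1334]
eef_rot: [[0.001, 0.005, -1.0], [1.0, -0.001, 0.001], [-0.001, -1.0, -0.005]]
ft_force: [0.3, -0.5, -2.1]
gripper_width: 0.0272
```

Emit:
play_rows([
  {"dx": 0.04,"dy": 0,"dz": 0.002,"wx": 0,"wy": 0,"wz": 0,"jaw": 1},
  {"dx": 0.05,"dy": 0,"dz": 0.002,"wx": 0,"wy": 0,"wz": 0,"jaw": 1},
  {"dx": 0.05,"dy": 0,"dz": 0.002,"wx": 0,"wy": 0,"wz": 0,"jaw": 1},
  {"dx": 0.05,"dy": 0,"dz": 0.002,"wx": 0,"wy": 0,"wz": 0,"jaw": 1},
  {"dx": 0.05,"dy": 0,"dz": 0.002,"wx": 0,"wy": 0,"wz": 0,"jaw": 1},
  {"dx": 0.021,"dy": 0,"dz": 0.002,"wx": 0,"wy": 0,"wz": 0,"jaw": 1},
  {"dx": 0,"dy": 0.035,"dz": 0,"wx": 0,"wy": 0,"wz": 0,"jaw": 1},
  {"dx": 0,"dy": 0.035,"dz": 0,"wx": 0,"wy": 0,"wz": 0,"jaw": 1},
])

```text
time: 26.5
tcp_pos: [0.4753, 0.2494, 0.0589]
eef_rot: [[-0.0, -0.001, -1.0], [1.0, -0.0, -0.0], [-0.0, -1.0, 0.001]]
ft_force: [-0.3, -0.6, -1.8]
gripper_width: 0.0271
```

Emit:
play_rows([
  {"dx": 0,"dy": 0.022,"dz": 0,"wx": 0,"wy": 0,"wz": 0,"jaw": 1},
  {"dx": 0,"dy": 0.008,"dz": 0,"wx": 0,"wy": 0,"wz": 0,"jaw": 1},
  {"dx": 0,"dy": 0,"dz": 0,"wx": 0,"wy": 0,"wz": 0,"jaw": 1},
])

```text
time: 26.88
tcp_pos: [0.4757, 0.249, 0.0303]
eef_rot: [[0.001, -0.001, -1.0], [1.0, -0.0, 0.001], [-0.0, -1.0, 0.001]]
ft_force: [-0.0, -0.7, -2.0]
gripper_width: 0.0271
```

Emit:
play_rows([
  {"dx": 0,"dy": 0.001,"dz": 0,"wx": 0,"wy": 0,"wz": 0,"jaw": 1},
  {"dx": 0,"dy": 0.0005,"dz": 0,"wx": 0,"wy": 0,"wz": 0,"jaw": 1},
  {"dx": 0,"dy": 0,"dz": 0,"wx": 0,"wy": 0,"wz": 0,"jaw": 0.4},
  {"dx": 0,"dy": 0,"dz": 0,"wx": 0,"wy": 0,"wz": 0,"jaw": 0.1},
  {"dx": 0,"dy": 0,"dz": 0,"wx": 0,"wy": 0,"wz": 0,"jaw": 0},
  {"dx": 0,"dy": -0.02,"dz": 0,"wx": 0,"wy": 0,"wz": 0,"jaw": 0},
  {"dx": 0,"dy": -0.04,"dz": 0,"wx": 0,"wy": 0,"wz": 0,"jaw": 0},
  {"dx": 0,"dy": -0.05,"dz": 0,"wx": 0,"wy": 0,"wz": 0,"jaw": 0},
])

```text
time: 27.88
tcp_pos: [0.4754, 0.249, 0.1398]
eef_rot: [[0.001, -0.002, -1.0], [1.0, -0.001, 0.001], [-0.001, -1.0, 0.002]]
ft_force: [0.9, 0.3, -0.4]
gripper_width: 0.0428
```

```bash
python3 - <<'E'
from h import *
g=cam("wrist");crop(g,0,0,640,400,1,"p2",False)
E
```

Emit:
play_rows([
  {"dx": -0.03,"dy": -0.04,"dz": 0,"wx": 0,"wy": 0,"wz": 0,"jaw": 0},
  {"dx": -0.053,"dy": -0.03,"dz": 0,"wx": 0,"wy": 0,"wz": 0,"jaw": 0},
  {"dx": -0.053,"dy": -0.03,"dz": 0,"wx": 0,"wy": 0,"wz": 0,"jaw": 0},
  {"dx": -0.053,"dy": -0.03,"dz": 0,"wx": 0,"wy": 0,"wz": 0,"jaw": 0},
  {"dx": -0.053,"dy": -0.03,"dz": 0,"wx": 0,"wy": 0,"wz": 0,"jaw": 0},
  {"dx": -0.053,"dy": 0,"dz": 0,"wx": 0,"wy": 0,"wz": 0,"jaw": 0},
  {"dx": -0.053,"dy": 0,"dz": 0,"wx": 0,"wy": 0,"wz": 0,"jaw": 0},
  {"dx": -0.053,"dy": 0,"dz": 0,"wx": 0,"wy": 0,"wz": 0,"jaw": 0},
])

```text
time: 28.92
tcp_pos: [0.4755, -0.1535, 0.2992]
eef_rot: [[0.001, 0.001, -1.0], [1.0, -0.0, 0.001], [-0.0, -1.0, -0.001]]
ft_force: [0.8, 0.5, 0.5]
gripper_width: 0.0426
```

Emit:
play_rows([
  {"dx": -0.053,"dy": 0,"dz": 0,"wx": 0,"wy": 0,"wz": 0,"jaw": 0},
  {"dx": -0.053,"dy": 0,"dz": 0,"wx": 0,"wy": 8.3,"wz": 0,"jaw": 0},
  {"dx": 0,"dy": 0,"dz": 0,"wx": 0,"wy": 0,"wz": 0,"jaw": 0},
])

```text
time: 29.3
tcp_pos: [0.4752, -0.2605, 0.2985]
eef_rot: [[0.15, -0.0, -0.989], [0.989, -0.0, 0.15], [-0.0, -1.0, 0.0]]
ft_force: [-1.6, -0.5, -1.5]
gripper_width: 0.0425
```

```bash
python3 - <<'E'
from h import *
st()
g=cam("wrist");crop(g,0,0,640,400,1,"q2",False)
f=cam("scene");crop(f,400,180,520,340,4,"q1")
E
```

```text
29.3 [ 0.4752 -0.2605  0.2985] w 0.0425 F [-1.6 -0.5 -1.5]
[[0.15, -0.0, -0.989], [0.989, -0.0, 0.15], [-0.0, -1.0, 0.0]] [ -33.6   15.7   90.9   -0.    73.4 -115. ]
```

View pics/p2.png

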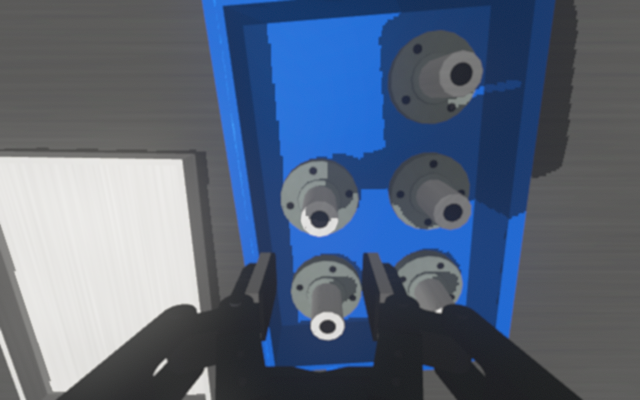

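View pics/q2.png

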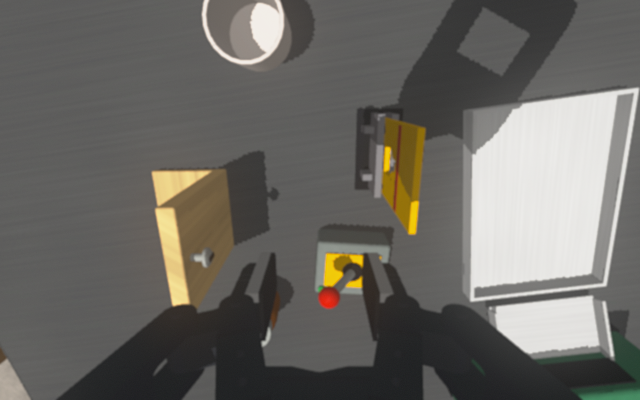

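View pics/q1.png

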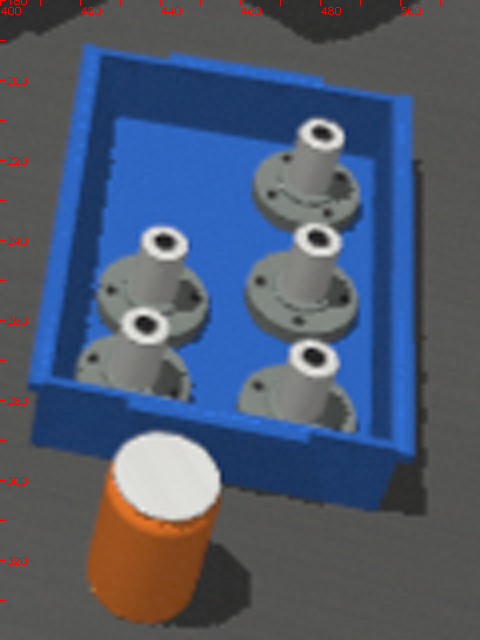

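```bash
python3 - <<'E'
from h import *
g=cam("wrist");crop(g,340,95,460,245,4,"r1");crop(g,140,150,260,310,4,"r2")
E
```

```text
(no output)
```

View pics/r1.png

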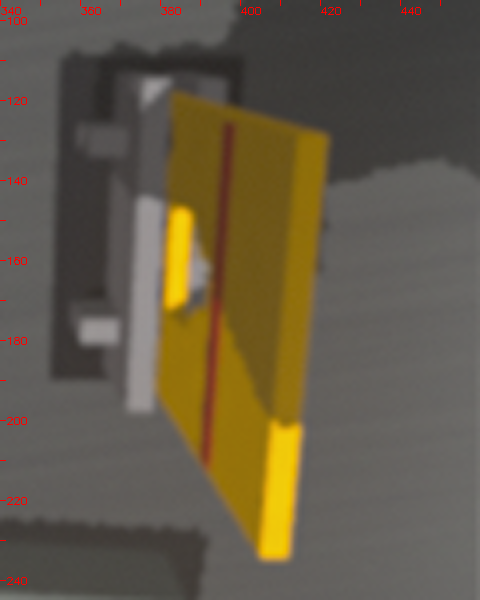

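View pics/r2.png

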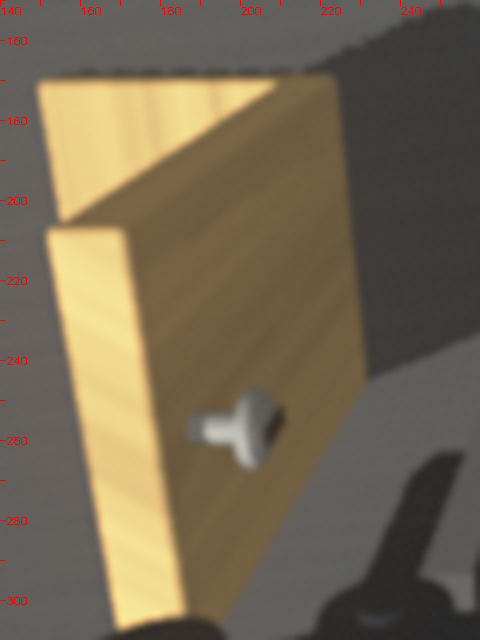

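```bash
python3 - <<'E'
from h import *
g=cam("wrist");f=cam("scene");s=cam("side")
P=lambda p,z: ray(g,*p,z).round(4)
a,b=P((418.5,128),.186),P((408.5,234.6),.186);print("plate",a,b,(a+b)/2,np.linalg.norm(a-b),np.degrees(np.arctan2(*(b-a)[1::-1])))
a,b=P((171,207),.17),P((186.75,302.5),.17);print("board top",a,b,np.linalg.norm(a-b),np.degrees(np.arctan2(*(b-a)[1::-1])))
a,b=P((224,168.75),0),P((231.5,244.5),0);print("board bot",a,b,np.linalg.norm(a-b),np.degrees(np.arctan2(*(b-a)[1::-1])))
print("screw shank mid wrist",P((193.75,257.5),.15),"head",P((205.5,257),.15))
print("head tri 3",tri((g,f,s),((205.5,257),(193.6,168.4),(336.8,122.6))),"scene",ray(f,193.6,168.4,.15),"side",ray(s,336.8,122.6,.15))
crop(f,180,155,210,185,20,"s1");crop(s,320,105,355,140,18,"s2")
E
```

```text
plate [ 0.4274 -0.1719  0.186 ] [ 0.5172 -0.1848  0.186 ] [ 0.4723  -0.17835  0.186  ] 0.0907218275830023 -8.1747600064636
board top [ 0.467  -0.3908  0.17  ] [ 0.5667 -0.4042  0.17  ] 0.10059647111106827 -7.654863570564916
board bot [ 0.4679 -0.3913  0.    ] [ 0.5839 -0.4076  0.    ] 0.11713961755102327 -7.998674381030461
screw shank mid wrist [ 0.5283 -0.3941  0.15  ] head [ 0.5294 -0.3822  0.15  ]
head tri 3 [ 0.5291639  -0.383255    0.14898932] scene [ 0.53155562 -0.38193896  0.15      ] side [ 0.52767462 -0.38339639  0.15      ]
```

View pics/s1.png

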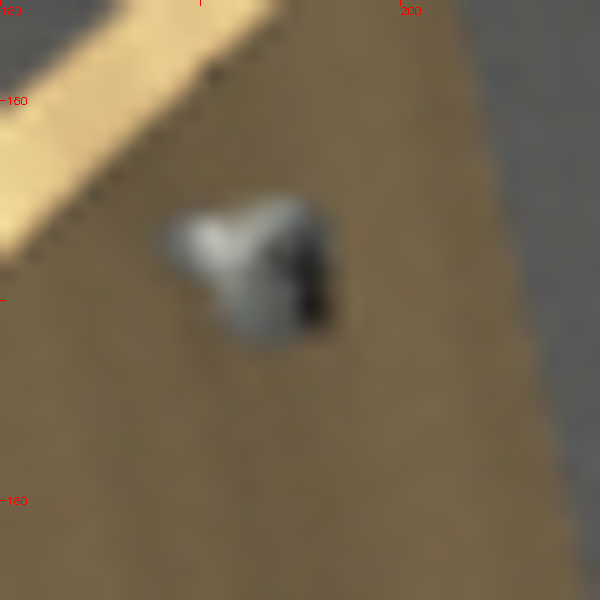

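View pics/s2.png

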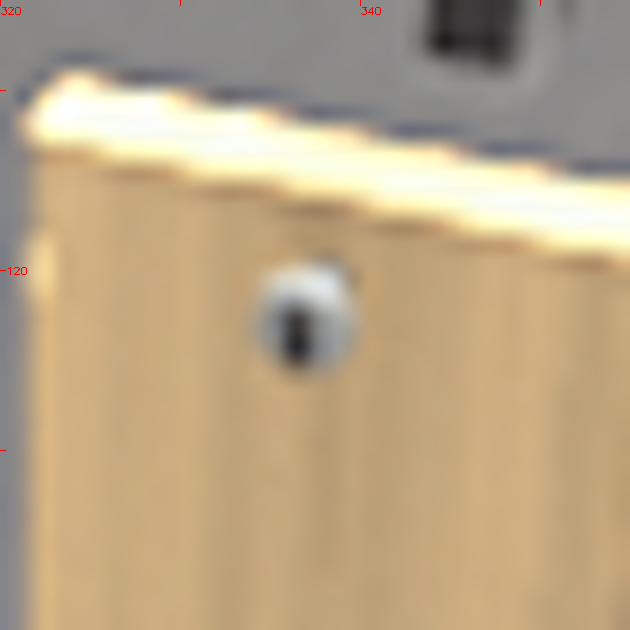

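Emit:
play_rows([
  {"dx": 0.03,"dy": 0,"dz": 0.0052,"wx": 0,"wy": 0,"wz": 0,"jaw": 0},
  {"dx": 0.03,"dy": 0,"dz": 0.0052,"wx": 0,"wy": 0,"wz": 0,"jaw": 0},
  {"dx": 0.0223,"dy": 0,"dz": 0.0038,"wx": 0,"wy": 0,"wz": 0,"jaw": 0},
  {"dx": 0,"dy": 0.04,"dz": 0,"wx": 0,"wy": 0,"wz": 0,"jaw": 0},
  {"dx": 0,"dy": 0.04,"dz": 0,"wx": 0,"wy": 0,"wz": 0,"jaw": 0},
  {"dx": 0,"dy": 0,"dz": 0,"wx": 0,"wy": 0,"wz": 0,"jaw": 0},
])

```text
time: 30.35
tcp_pos: [0.4724, -0.1731, 0.2175]
eef_rot: [[0.144, -0.004, -0.99], [0.99, 0.002, 0.144], [0.001, -1.0, 0.004]]
ft_force: [0.1, 0.1, 0.4]
gripper_width: 0.0431
```

```bash
python3 - <<'E'
from h import *
st()
g=cam("wrist");crop(g,0,0,640,400,1,"t2",False);crop(g,250,150,400,350,3,"t3")
E
```

```text
30.35 [ 0.4724 -0.1731  0.2175] w 0.0431 F [0.1 0.1 0.4]
[[0.144, -0.004, -0.99], [0.99, 0.002, 0.144], [0.001, -1.0, 0.004]] [ -25.4   16.3  102.1    0.    61.9 -107.2]
```

View pics/t2.png

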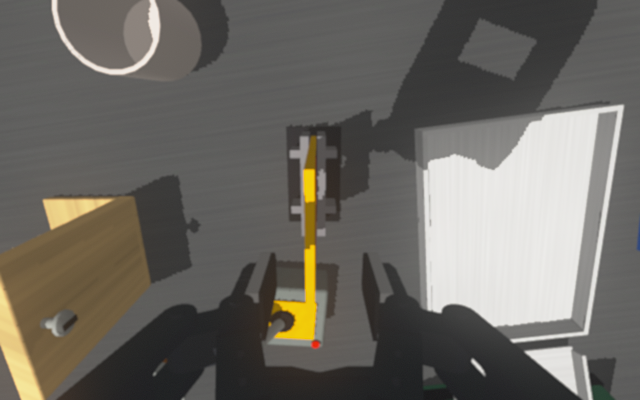

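View pics/t3.png

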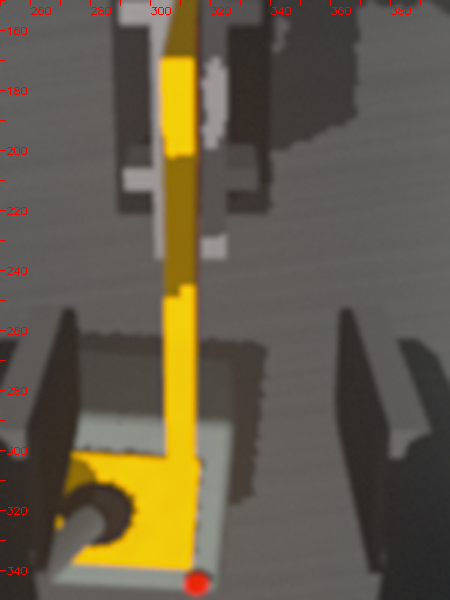

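```bash
python3 - <<'E'
from h import *
g=cam("wrist");crop(g,290,120,340,180,8,"u1");crop(g,290,270,340,330,8,"u2")
for p in [(311,137),(310.5,302)]: print(ray(g,*p,.186))
E
```

```text
[ 0.41140048 -0.1696666   0.186     ]
[ 0.51518798 -0.18589354  0.186     ]
```

View pics/u1.png

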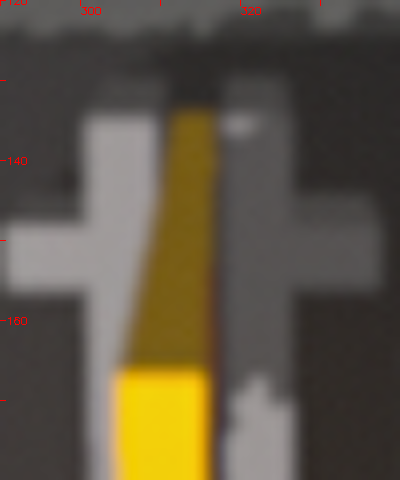

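View pics/u2.png

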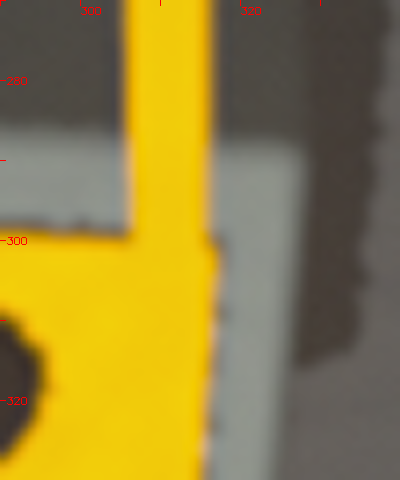

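```bash
python3 - <<'E'
from h import *
g=cam("wrist")
a=ray(g,310.2,166.5,.186);b=ray(g,311,300.3,.186);print(a,b,(a+b)/2,np.linalg.norm(a-b),np.degrees(np.arctan2(*(b-a)[1::-1])))
E
```

```text
[ 0.42828475 -0.17308319  0.186     ] [ 0.51545493 -0.18601053  0.186     ] [ 0.47186984 -0.17954686  0.186     ] 0.08812353494942697 -8.435484445789989
```

Emit:
play_rows([
  {"dx": -0.005,"dy": 0.02,"dz": 0,"wx": 0,"wy": 0,"wz": 0,"jaw": 0},
  {"dx": 0,"dy": 0.025,"dz": 0,"wx": 0,"wy": 0,"wz": 0,"jaw": 0},
  {"dx": 0,"dy": 0.0245,"dz": 0,"wx": 0,"wy": 0,"wz": 0,"jaw": 0},
  {"dx": 0,"dy": 0,"dz": 0,"wx": 0,"wy": 0,"wz": 0,"jaw": 0},
])

```text
time: 31.0
tcp_pos: [0.4728, -0.1792, 0.15]
eef_rot: [[0.145, -0.001, -0.989], [0.989, 0.0, 0.145], [0.0, -1.0, 0.001]]
ft_force: [-0.4, -0.2, 0.3]
gripper_width: 0.0429
```

Emit:
play_rows([
  {"dx": 0,"dy": 0,"dz": 0,"wx": 0,"wy": 0,"wz": 0,"jaw": 0.5},
  {"dx": 0,"dy": 0,"dz": 0,"wx": 0,"wy": 0,"wz": 0,"jaw": 1},
  {"dx": 0,"dy": 0,"dz": 0,"wx": 0,"wy": 0,"wz": 0,"jaw": 1},
  {"dx": 0,"dy": 0,"dz": 0,"wx": 0,"wy": 0,"wz": 0,"jaw": 1},
], grip_force=25)

```text
time: 31.5
tcp_pos: [0.4735, -0.1794, 0.1511]
eef_rot: [[0.145, 0.002, -0.989], [0.989, -0.001, 0.145], [-0.0, -1.0, -0.002]]
ft_force: [-0.9, 1.1, 7.9]
gripper_width: 0.0057
```

Emit:
play_rows([
  {"dx": 0,"dy": 0,"dz": 0,"wx": 0,"wy": 0,"wz": 0,"jaw": 1},
  {"dx": 0,"dy": -0.01,"dz": 0,"wx": 0,"wy": 0,"wz": 0,"jaw": 1},
  {"dx": 0,"dy": -0.02,"dz": 0,"wx": 0,"wy": 0,"wz": 0,"jaw": 1},
  {"dx": 0,"dy": -0.02,"dz": 0,"wx": 0,"wy": 0,"wz": 0,"jaw": 1},
  {"dx": 0,"dy": -0.02,"dz": 0,"wx": 0,"wy": 0,"wz": 0,"jaw": 1},
  {"dx": 0,"dy": -0.01,"dz": 0,"wx": 0,"wy": 0,"wz": 0,"jaw": 1},
  {"dx": 0,"dy": 0,"dz": 0,"wx": 0,"wy": 0,"wz": 0,"jaw": 1},
], grip_force=60)

```text
time: 32.38
tcp_pos: [0.4729, -0.1793, 0.2301]
eef_rot: [[0.145, 0.001, -0.989], [0.989, -0.0, 0.145], [-0.0, -1.0, -0.001]]
ft_force: [-0.7, -0.0, -2.5]
gripper_width: 0.0056
```

```bash
python3 - <<'E'
from h import *
st()
g=cam("wrist");crop(g,0,0,640,400,1,"v2",False)
f=cam("scene");crop(f,160,90,310,250,4,"v1");s=cam("side");crop(s,270,80,430,220,4,"v3")
E
```

```text
32.38 [ 0.4729 -0.1793  0.2301] w 0.0056 F [-0.7 -0.  -2.5]
[[0.145, 0.001, -0.989], [0.989, -0.0, 0.145], [-0.0, -1.0, -0.001]] [ -26.    15.5  101.2   -0.    63.2 -107.7]
```

View pics/v2.png

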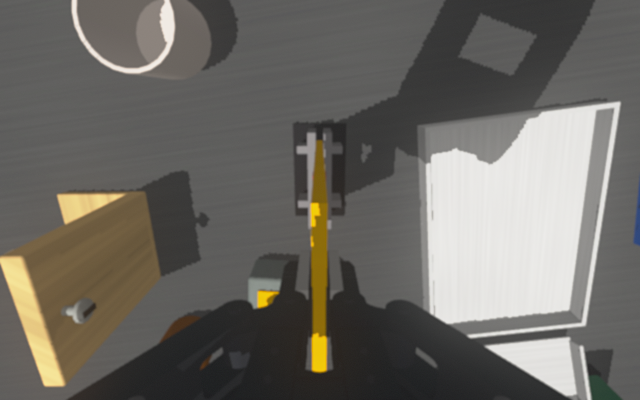

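View pics/v1.png

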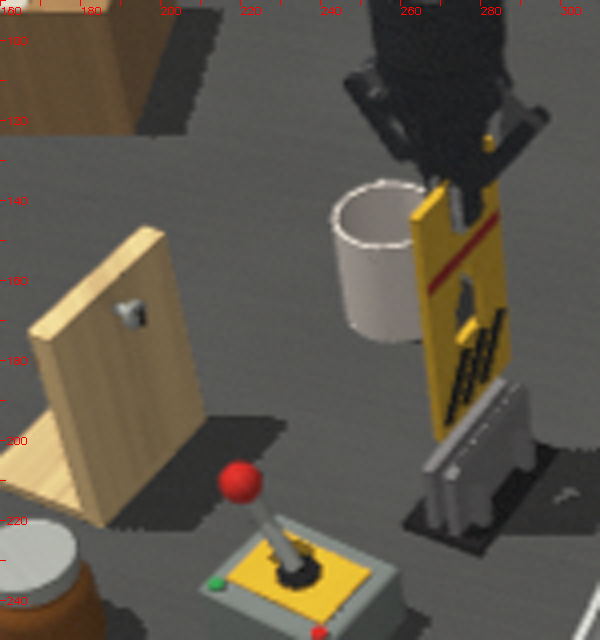

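View pics/v3.png

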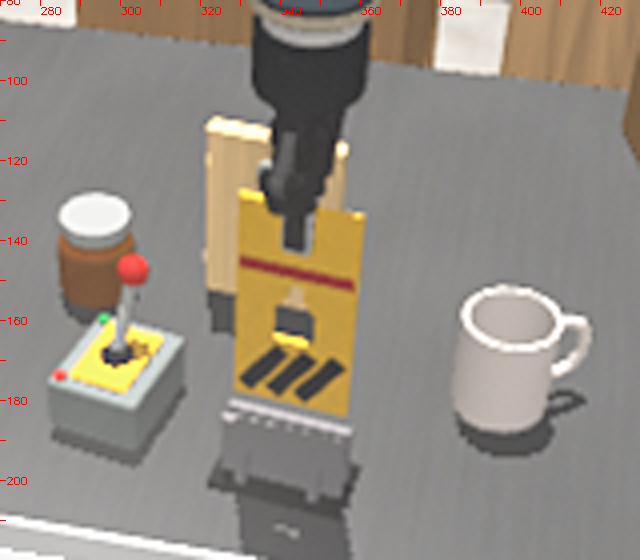

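Emit:
play_rows([
  {"dx": -0.02,"dy": 0,"dz": -0.01,"wx": 0,"wy": 0,"wz": 0,"jaw": 1},
  {"dx": -0.03,"dy": 0,"dz": -0.015,"wx": 0,"wy": 0,"wz": 0,"jaw": 1},
  {"dx": -0.03,"dy": 0,"dz": -0.015,"wx": 0,"wy": 0,"wz": 0,"jaw": 1},
  {"dx": -0.03,"dy": 0,"dz": -0.015,"wx": 0,"wy": 0,"wz": 0,"jaw": 1},
  {"dx": -0.03,"dy": 0.004,"dz": -0.015,"wx": 0,"wy": 0,"wz": 0,"jaw": 1},
  {"dx": -0.0272,"dy": 0.004,"dz": -0.0138,"wx": 0,"wy": 0,"wz": 0,"jaw": 1},
  {"dx": 0,"dy": 0.0036,"dz": 0,"wx": 0,"wy": 0,"wz": 0,"jaw": 1},
  {"dx": 0,"dy": 0,"dz": 0,"wx": 0,"wy": 0,"wz": 0,"jaw": 1},
])

```text
time: 33.52
tcp_pos: [0.531, -0.3568, 0.2171]
eef_rot: [[0.145, -0.001, -0.989], [0.989, 0.001, 0.145], [0.001, -1.0, 0.002]]
ft_force: [-0.4, 0.2, -2.7]
gripper_width: 0.0052
```

```bash
python3 - <<'E'
from h import *
st()
g=cam("wrist");crop(g,180,100,420,390,2,"w2")
f=cam("scene");crop(f,150,90,300,250,5,"w1");s=cam("side");crop(s,290,70,390,180,6,"w3")
E
```

```text
33.52 [ 0.531  -0.3568  0.2171] w 0.0052 F [-0.4  0.2 -2.7]
[[0.145, -0.001, -0.989], [0.989, 0.001, 0.145], [0.001, -1.0, 0.002]] [ -38.1   30.3   81.1    0.    68.7 -119.7]
```

View pics/w2.png

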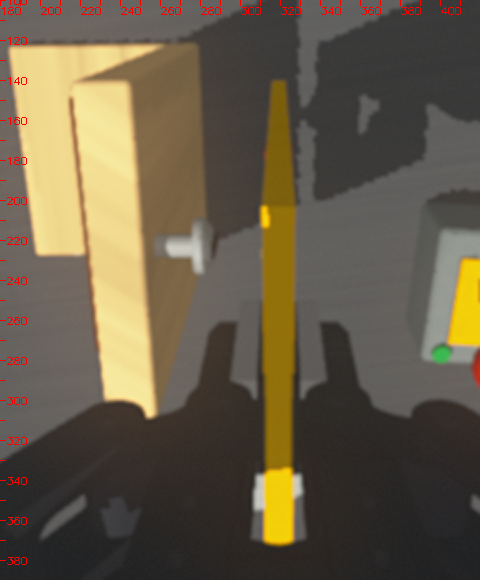

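View pics/w1.png

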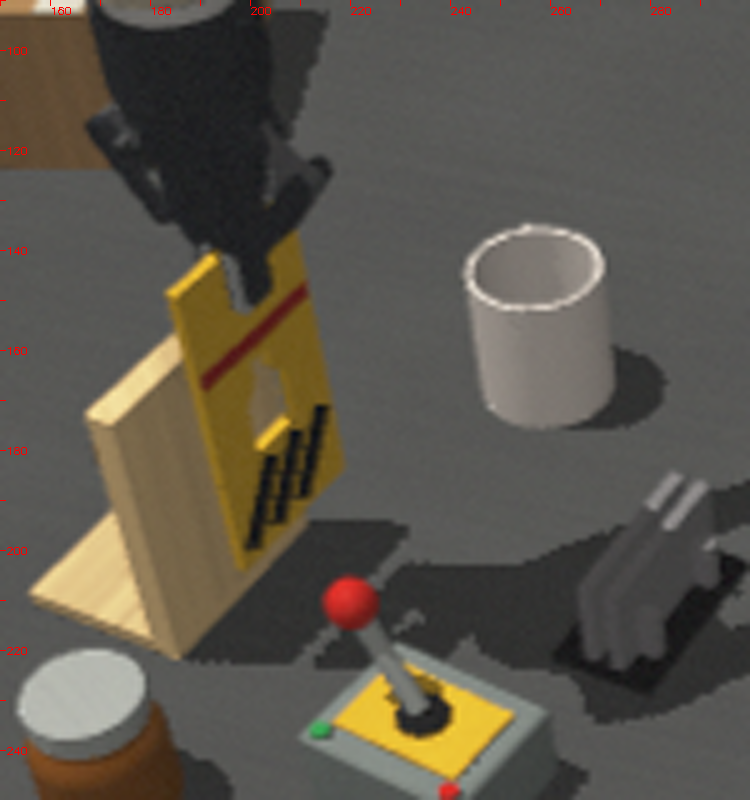

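View pics/w3.png

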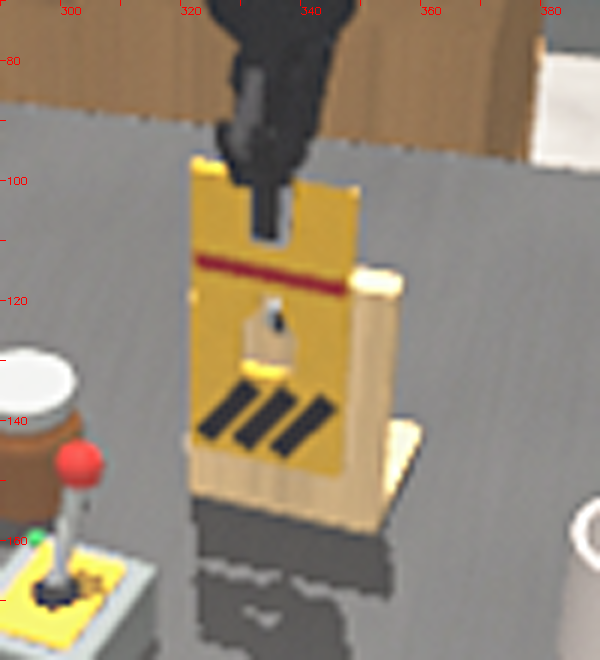

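```bash
python3 - <<'E'
from h import *
f=cam("scene");s=cam("side");g=cam("wrist")
t=np.array([.989,-.145,0]);n=np.array([.145,.989,0])
def rep(nm,p): print(nm,p.round(4),"tan %.4f nor %.4f"%(p@t,p@n))
tcp=manip.get_state()["tcp_pos"];rep("tcp",tcp)
for nm,p,z in [("topL",(322,96.7),.2526),("topR",(349.7,101.7),.2526),("botL",(321.7,143.5),.0726),("botR",(347,149.2),.0726),("open ctr",(335,126.4),.1486),("screw",(335.6,122.6),.15)]: rep("side "+nm,ray(s,*p,z))
# scene: x0=150,y0=90,s=5
for nm,p,z in [("topL",(168,293),.2526),("topR",(299,236),.2526),("botL",(245,570),.0726),("botR",(345,467),.0726)]: rep("scene "+nm,ray(f,150+p[0]/5,90+p[1]/5,z))
rep("scene screwhead(prev)",ray(f,193.6,168.4,.15))
# wrist: x0=180,y0=100,s=2
for nm,p,z in [("plate far top",(278,206),.2526),("plate near top",(279,543),.2526),("head",(203,247),.15),("shankmid",(183,246),.15),("boardtop far",(131,82),.17),("boardtop near",(157,415),.17)]: rep("wrist "+nm,ray(g,180+p[0]/2,100+p[1]/2,z))
E
```

```text
tcp [ 0.5315 -0.3565  0.2185] tan 0.5774 nor -0.2755
side topL [ 0.5748 -0.3622  0.2526] tan 0.6210 nor -0.2749
side topR [ 0.4854 -0.3521  0.2526] tan 0.5311 nor -0.2778
side botL [ 0.5736 -0.3612  0.0726] tan 0.6197 nor -0.2740
side botR [ 0.4833 -0.3485  0.0726] tan 0.5285 nor -0.2746
side open ctr [ 0.5298 -0.3622  0.1486] tan 0.5765 nor -0.2814
side screw [ 0.5316 -0.3825  0.15  ] tan 0.5812 nor -0.3012
scene topL [ 0.5774 -0.3616  0.2526] tan 0.6235 nor -0.2739
scene topR [ 0.5188 -0.3238  0.2526] tan 0.5600 nor -0.2450
scene botL [ 0.5772 -0.3575  0.0726] tan 0.6227 nor -0.2699
scene botR [ 0.4891 -0.3444  0.0726] tan 0.5337 nor -0.2697
scene screwhead(prev) [ 0.5316 -0.3819  0.15  ] tan 0.5811 nor -0.3007
wrist plate far top [ 0.4856 -0.3504  0.2526] tan 0.5311 nor -0.2761
wrist plate near top [ 0.5616 -0.3613  0.2526] tan 0.6078 nor -0.2758
wrist head [ 0.5302 -0.3837  0.15  ] tan 0.5800 nor -0.3027
wrist shankmid [ 0.5288 -0.3907  0.15  ] tan 0.5796 nor -0.3097
wrist boardtop far [ 0.4679 -0.3917  0.17  ] tan 0.5195 nor -0.3196
wrist boardtop near [ 0.583  -0.4077  0.17  ] tan 0.6358 nor -0.3187
```

Emit:
play_rows([
  {"dx": 0,"dy": 0,"dz": -0.003,"wx": 0,"wy": 0,"wz": 0,"jaw": 1},
  {"dx": -0.008,"dy": 0,"dz": 0,"wx": 0,"wy": 0,"wz": 0,"jaw": 1},
  {"dx": -0.008,"dy": 0,"dz": 0,"wx": 0,"wy": 0,"wz": 0,"jaw": 1},
  {"dx": 0,"dy": 0,"dz": 0,"wx": 0,"wy": 0,"wz": 0,"jaw": 1},
  {"dx": 0,"dy": 0,"dz": 0,"wx": 0,"wy": 0,"wz": 0,"jaw": 1},
])

```text
time: 34.45
tcp_pos: [0.532, -0.3731, 0.218]
eef_rot: [[0.145, -0.0, -0.989], [0.989, 0.0, 0.145], [0.0, -1.0, 0.0]]
ft_force: [0.0, -0.2, -2.1]
gripper_width: 0.0056
```

```bash
python3 - <<'E'
from h import *
st()
g=cam("wrist");crop(g,180,100,420,390,2,"x2")
f=cam("scene");crop(f,160,110,240,210,7,"x1");s=cam("side");crop(s,300,80,380,160,7,"x3")
E
```

```text
34.45 [ 0.532  -0.3731  0.218 ] w 0.0056 F [ 0.  -0.2 -2.1]
[[0.145, -0.0, -0.989], [0.989, 0.0, 0.145], [0.0, -1.0, 0.0]] [ -39.1   31.3   79.4    0.    69.4 -120.8]
```

View pics/x2.png

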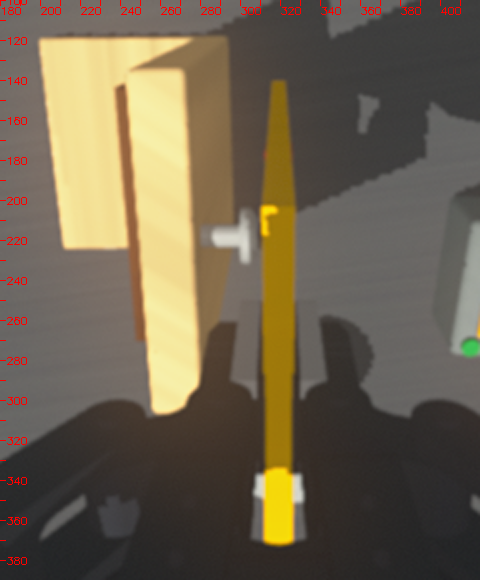

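View pics/x1.png

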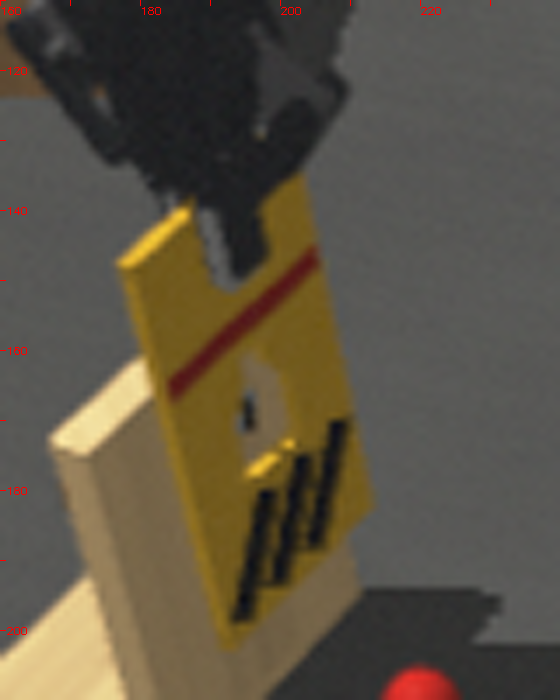

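View pics/x3.png

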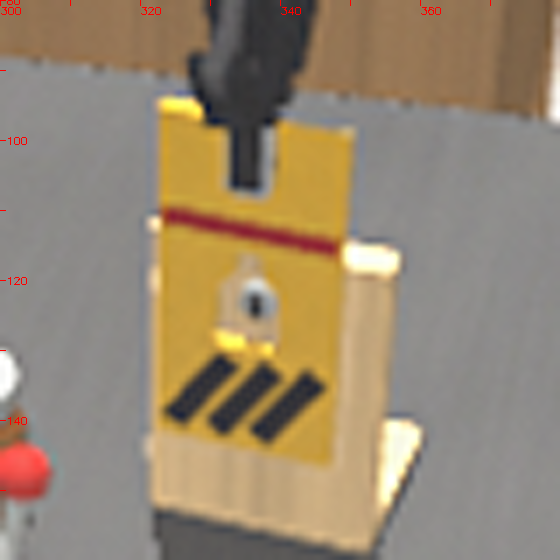

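```bash
python3 - <<'E'
from h import *
s=cam("side");crop(s,318,108,356,136,20,"y3");f=cam("scene");crop(f,180,150,212,186,18,"y1");g=cam("wrist")
t=np.array([.989,-.145,0]);n=np.array([.145,.989,0])
def rep(nm,p): print(nm,p.round(4),"tan %.4f nor %.4f"%(p@t,p@n))
rep("tcp",manip.get_state()["tcp_pos"])
for nm,p,z in [("plate far top",(278,206),.252),("head",(245,236),.15),("shankmid",(228,236),.15),("boardtop far",(184,68),.17),("boardtop near",(198,388),.17)]: rep("wrist "+nm,ray(g,180+p[0]/2,100+p[1]/2,z))
E
```

```text
tcp [ 0.5321 -0.3729  0.2181] tan 0.5804 nor -0.2917
wrist plate far top [ 0.4863 -0.3669  0.252 ] tan 0.5342 nor -0.2924
wrist head [ 0.5287 -0.3848  0.15  ] tan 0.5786 nor -0.3039
wrist shankmid [ 0.5278 -0.3907  0.15  ] tan 0.5786 nor -0.3099
wrist boardtop far [ 0.4667 -0.3918  0.17  ] tan 0.5184 nor -0.3199
wrist boardtop near [ 0.5746 -0.4078  0.17  ] tan 0.6274 nor -0.3200
```

View pics/y3.png

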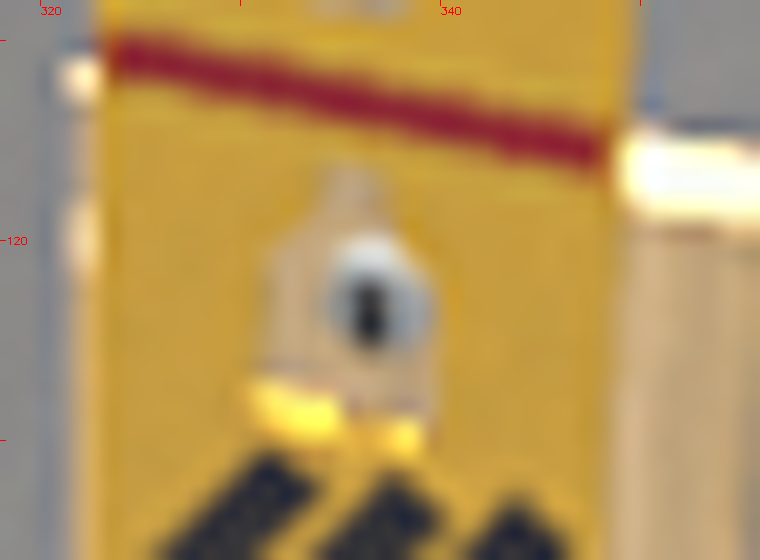

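View pics/y1.png

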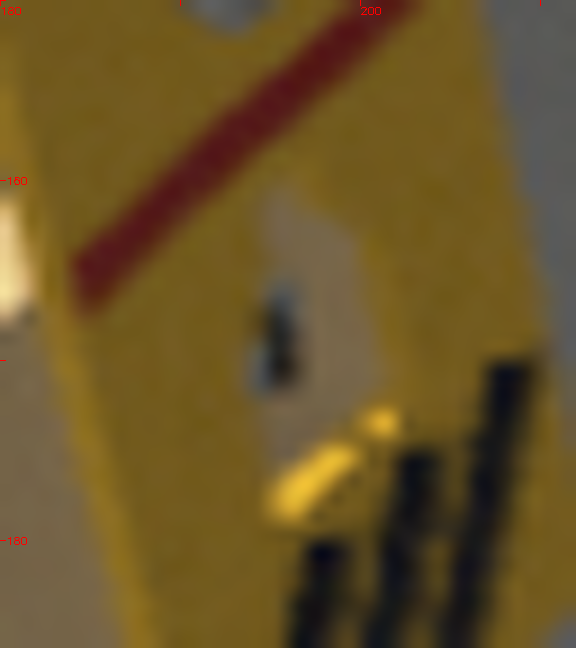

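Emit:
play_rows([
  {"dx": 0,"dy": 0,"dz": 0.001,"wx": 0,"wy": 0,"wz": 0,"jaw": 1},
  {"dx": -0.005,"dy": 0,"dz": 0,"wx": 0,"wy": 0,"wz": 0,"jaw": 1},
  {"dx": -0.004,"dy": 0,"dz": 0,"wx": 0,"wy": 0,"wz": 0,"jaw": 1},
  {"dx": 0,"dy": 0,"dz": 0,"wx": 0,"wy": 0,"wz": 0,"jaw": 1},
])

```text
time: 35.25
tcp_pos: [0.5297, -0.3823, 0.218]
eef_rot: [[0.146, -0.0, -0.989], [0.989, 0.0, 0.146], [-0.0, -1.0, 0.0]]
ft_force: [-0.3, -0.5, -0.8]
gripper_width: 0.0048
```

Emit:
play_rows([
  {"dx": -0.004,"dy": 0,"dz": 0,"wx": 0,"wy": 0,"wz": 0,"jaw": 1},
  {"dx": -0.004,"dy": 0,"dz": 0,"wx": 0,"wy": 0,"wz": 0,"jaw": 1},
  {"dx": 0,"dy": 0,"dz": 0,"wx": 0,"wy": 0,"wz": 0,"jaw": 1},
])

```text
time: 35.62
tcp_pos: [0.5285, -0.3901, 0.218]
eef_rot: [[0.145, -0.0, -0.989], [0.989, -0.0, 0.145], [-0.0, -1.0, 0.0]]
ft_force: [0.9, 1.1, -2.3]
gripper_width: 0.005
```

Emit:
play_rows([
  {"dx": -0.0035,"dy": 0,"dz": 0,"wx": 0,"wy": 0,"wz": 0,"jaw": 1},
  {"dx": 0,"dy": 0,"dz": 0,"wx": 0,"wy": 0,"wz": 0,"jaw": 1},
  {"dx": 0,"dy": 0,"dz": 0,"wx": 0,"wy": 0,"wz": 0,"jaw": 1},
])

```text
time: 36.0
tcp_pos: [0.5281, -0.3932, 0.2181]
eef_rot: [[0.145, -0.0, -0.989], [0.989, 0.0, 0.145], [0.0, -1.0, 0.0]]
ft_force: [-0.0, 0.5, -1.5]
gripper_width: 0.0051
```

```bash
python3 - <<'E'
from h import *
st()
g=cam("wrist");crop(g,180,100,420,390,2,"z2")
f=cam("scene");crop(f,160,120,224,200,8,"z1");s=cam("side");crop(s,318,108,356,136,20,"z3")
E
```

```text
36.0 [ 0.5281 -0.3932  0.2181] w 0.0051 F [-0.   0.5 -1.5]
[[0.145, -0.0, -0.989], [0.989, 0.0, 0.145], [0.0, -1.0, 0.0]] [ -40.7   32.2   77.9    0.    70.  -122.4]
```

View pics/z2.png

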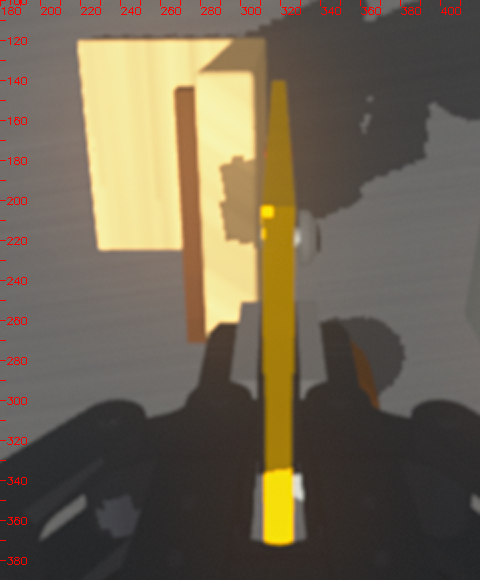

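View pics/z1.png

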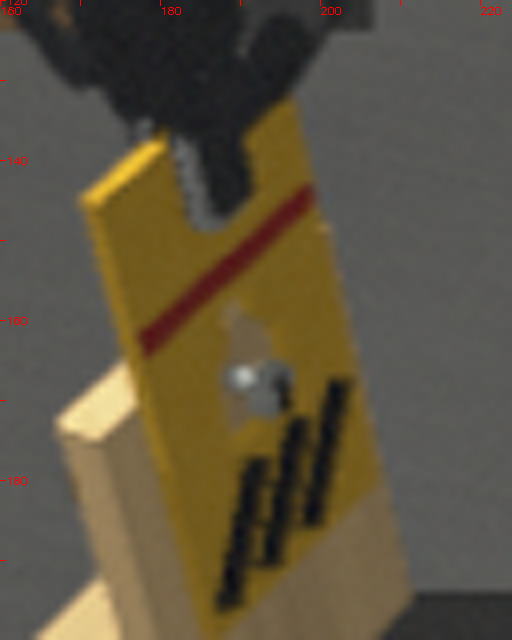

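View pics/z3.png

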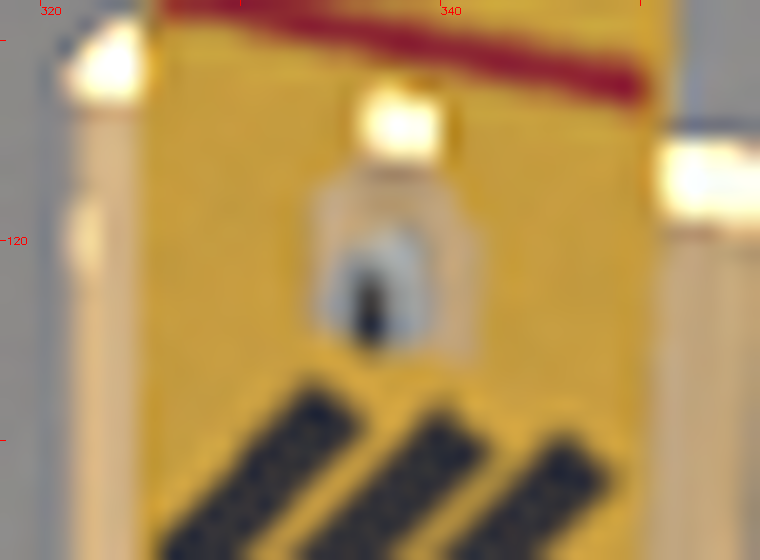

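Emit:
play_rows([
  {"dx": 0,"dy": 0.005,"dz": 0,"wx": 0,"wy": 0,"wz": 0,"jaw": 1},
  {"dx": 0,"dy": 0.005,"dz": 0,"wx": 0,"wy": 0,"wz": 0,"jaw": 1},
  {"dx": 0,"dy": 0.005,"dz": 0,"wx": 0,"wy": 0,"wz": 0,"jaw": 1},
  {"dx": 0,"dy": 0,"dz": 0,"wx": 0,"wy": 0,"wz": 0,"jaw": 1},
])

```text
time: 36.65
tcp_pos: [0.528, -0.3931, 0.2025]
eef_rot: [[0.145, -0.001, -0.989], [0.989, 0.001, 0.145], [0.001, -1.0, 0.001]]
ft_force: [-0.2, -0.7, -3.3]
gripper_width: 0.005
```

Emit:
play_rows([
  {"dx": 0,"dy": 0.004,"dz": 0,"wx": 0,"wy": 0,"wz": 0,"jaw": 1},
  {"dx": 0,"dy": 0.003,"dz": 0,"wx": 0,"wy": 0,"wz": 0,"jaw": 1},
  {"dx": 0,"dy": 0,"dz": 0,"wx": 0,"wy": 0,"wz": 0,"jaw": 1},
])

```text
time: 37.02
tcp_pos: [0.528, -0.3931, 0.1958]
eef_rot: [[0.145, -0.0, -0.989], [0.989, 0.0, 0.145], [0.0, -1.0, 0.0]]
ft_force: [-1.0, -0.8, -2.7]
gripper_width: 0.0053
```

Emit:
play_rows([
  {"dx": 0,"dy": 0.003,"dz": 0,"wx": 0,"wy": 0,"wz": 0,"jaw": 1},
  {"dx": 0,"dy": 0.003,"dz": 0,"wx": 0,"wy": 0,"wz": 0,"jaw": 1},
  {"dx": 0,"dy": 0,"dz": 0,"wx": 0,"wy": 0,"wz": 0,"jaw": 1},
])

```text
time: 37.4
tcp_pos: [0.528, -0.3931, 0.1898]
eef_rot: [[0.145, -0.0, -0.989], [0.989, 0.0, 0.145], [0.0, -1.0, 0.0]]
ft_force: [-0.8, 0.1, -2.4]
gripper_width: 0.0054
```

```bash
python3 - <<'E'
from h import *
st()
g=cam("wrist");crop(g,180,100,420,390,2,"aa2")
f=cam("scene");crop(f,160,120,224,200,8,"aa1");s=cam("side");crop(s,318,98,356,136,16,"aa3")
E
```

```text
37.4 [ 0.528  -0.3931  0.1898] w 0.0054 F [-0.8  0.1 -2.4]
[[0.145, -0.0, -0.989], [0.989, 0.0, 0.145], [0.0, -1.0, 0.0]] [ -40.7   33.7   79.5    0.    66.9 -122.4]
```

View pics/aa1.png

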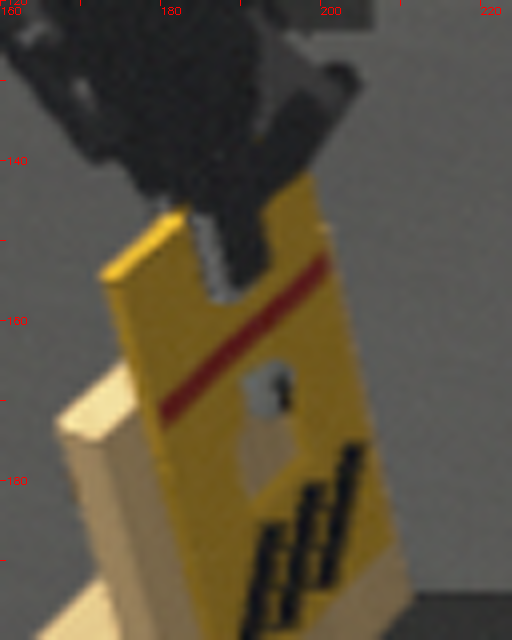

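View pics/aa3.png

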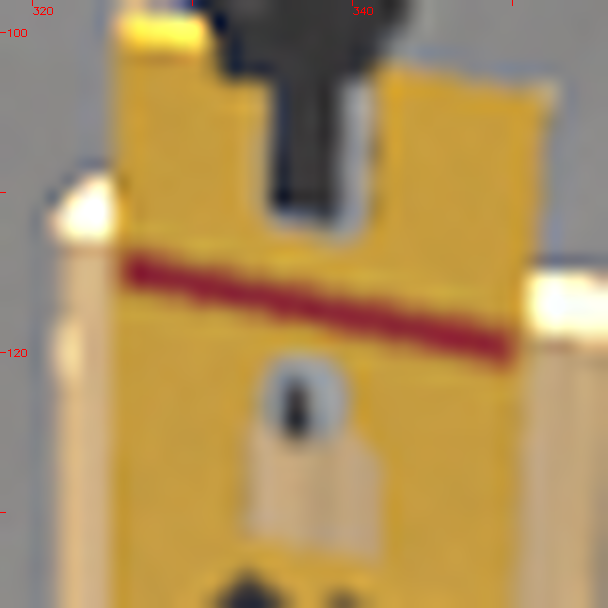

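Going well: the screw head sits at the top of the keyhole in front of the plate (side, about (337,123)). Continue down in 1 mm rows until contact.

Emit:
play_rows([
  {"dx": 0,"dy": 0.001,"dz": 0,"wx": 0,"wy": 0,"wz": 0,"jaw": 1},
  {"dx": 0,"dy": 0.001,"dz": 0,"wx": 0,"wy": 0,"wz": 0,"jaw": 1},
  {"dx": 0,"dy": 0,"dz": 0,"wx": 0,"wy": 0,"wz": 0,"jaw": 1},
])

```text
time: 37.92
tcp_pos: [0.5281, -0.3932, 0.188]
eef_rot: [[0.145, -0.0, -0.989], [0.989, 0.0, 0.145], [0.0, -1.0, 0.0]]
ft_force: [-0.8, -1.0, -1.9]
gripper_width: 0.0054
```

Emit:
play_rows([
  {"dx": 0,"dy": 0.001,"dz": 0,"wx": 0,"wy": 0,"wz": 0,"jaw": 1},
  {"dx": 0,"dy": 0,"dz": 0,"wx": 0,"wy": 0,"wz": 0,"jaw": 1},
])

```text
time: 38.17
tcp_pos: [0.5282, -0.3933, 0.1871]
eef_rot: [[0.145, 0.0, -0.989], [0.989, -0.0, 0.145], [-0.0, -1.0, -0.0]]
ft_force: [0.3, 0.5, -2.5]
gripper_width: 0.0053
```

Emit:
play_rows([
  {"dx": 0,"dy": 0.001,"dz": 0,"wx": 0,"wy": 0,"wz": 0,"jaw": 1},
  {"dx": 0,"dy": 0,"dz": 0,"wx": 0,"wy": 0,"wz": 0,"jaw": 1},
])

```text
time: 38.42
tcp_pos: [0.5283, -0.3933, 0.1868]
eef_rot: [[0.145, 0.001, -0.989], [0.989, -0.001, 0.145], [-0.0, -1.0, -0.001]]
ft_force: [-1.9, 1.0, 4.4]
gripper_width: 0.0053
```

Emit:
play_rows([
  {"dx": 0,"dy": 0,"dz": 0,"wx": 0,"wy": 0,"wz": 0,"jaw": 0.8},
  {"dx": 0,"dy": 0,"dz": 0,"wx": 0,"wy": 0,"wz": 0,"jaw": 0.6},
  {"dx": 0,"dy": 0,"dz": 0,"wx": 0,"wy": 0,"wz": 0,"jaw": 0.4},
  {"dx": 0,"dy": 0,"dz": 0,"wx": 0,"wy": 0,"wz": 0,"jaw": 0.2},
  {"dx": 0,"dy": 0,"dz": 0,"wx": 0,"wy": 0,"wz": 0,"jaw": 0.2},
])

```text
time: 39.05
tcp_pos: [0.5281, -0.3932, 0.1861]
eef_rot: [[0.145, -0.0, -0.989], [0.989, -0.0, 0.145], [-0.0, -1.0, 0.0]]
ft_force: [0.2, -0.3, 0.2]
gripper_width: 0.0344
```

```bash
python3 - <<'E'
from h import *
st()
g=cam("wrist");crop(g,180,100,420,390,2,"ab2")
f=cam("scene");crop(f,160,120,224,200,8,"ab1");s=cam("side");crop(s,318,98,356,136,16,"ab3")
E
```

```text
39.05 [ 0.5281 -0.3932  0.1861] w 0.0344 F [ 0.2 -0.3  0.2]
[[0.145, -0.0, -0.989], [0.989, -0.0, 0.145], [-0.0, -1.0, 0.0]] [ -40.7   33.9   79.7   -0.    66.4 -122.4]
```

View pics/ab2.png

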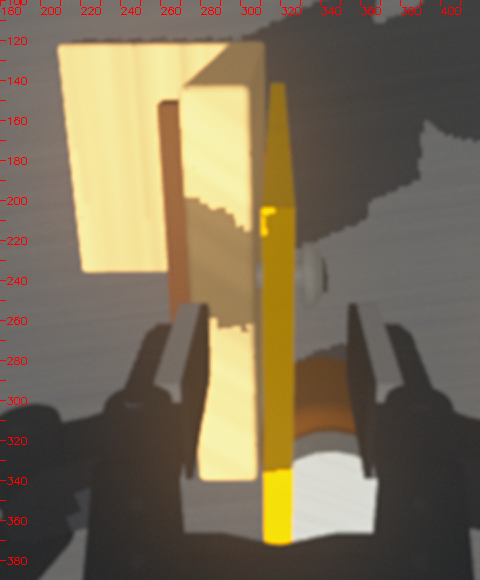

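View pics/ab3.png

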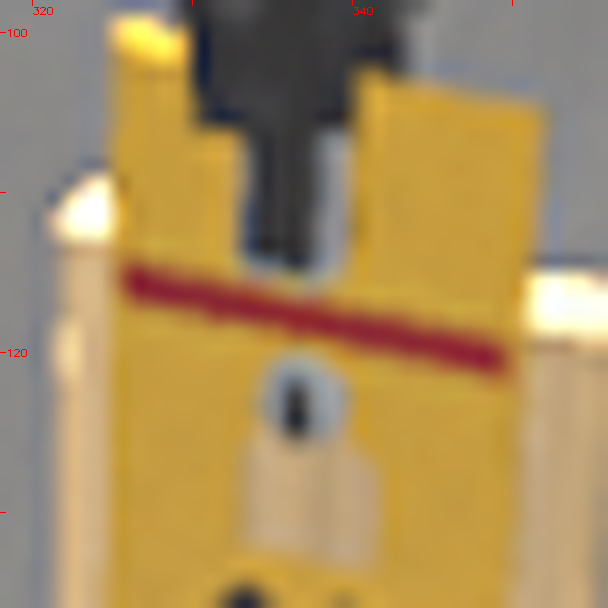

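Emit:
play_rows([
  {"dx": 0,"dy": -0.01,"dz": 0,"wx": 0,"wy": 0,"wz": 0,"jaw": 0.2},
  {"dx": 0,"dy": -0.02,"dz": 0,"wx": 0,"wy": 0,"wz": 0,"jaw": 0.2},
  {"dx": 0,"dy": -0.03,"dz": 0,"wx": 0,"wy": 0,"wz": 0,"jaw": 0.2},
  {"dx": 0,"dy": -0.03,"dz": 0,"wx": 0,"wy": 0,"wz": 0,"jaw": 0.2},
  {"dx": 0,"dy": -0.04,"dz": 0,"wx": 0,"wy": 0,"wz": 0,"jaw": 0.2},
  {"dx": 0.04,"dy": 0,"dz": 0,"wx": 0,"wy": 0,"wz": 0,"jaw": 0.2},
  {"dx": 0.05,"dy": 0,"dz": 0.03,"wx": 0,"wy": 0,"wz": 0,"jaw": 0.2},
  {"dx": 0.05,"dy": 0,"dz": 0.05,"wx": 0,"wy": 0,"wz": 0,"jaw": 0.2},
])

```text
time: 40.2
tcp_pos: [0.4737, -0.2481, 0.3165]
eef_rot: [[0.144, 0.001, -0.99], [0.99, -0.0, 0.144], [-0.0, -1.0, -0.001]]
ft_force: [-0.1, 0.2, -0.2]
gripper_width: 0.0342
```

Emit:
play_rows([
  {"dx": 0.03,"dy": 0,"dz": 0.03,"wx": 0,"wy": 0,"wz": 0,"jaw": 0.2},
  {"dx": 0,"dy": 0,"dz": 0,"wx": 0,"wy": 0,"wz": 0,"jaw": 0.2},
  {"dx": 0,"dy": 0,"dz": 0,"wx": 0,"wy": 0,"wz": 0,"jaw": 0.2},
])

```text
time: 40.58
tcp_pos: [0.4493, -0.2161, 0.3169]
eef_rot: [[0.145, 0.001, -0.989], [0.989, -0.001, 0.145], [-0.001, -1.0, -0.001]]
ft_force: [0.4, -0.9, -0.4]
gripper_width: 0.0343
```

```bash
python3 - <<'E'
from h import *
st()
for n in("scene","side","wrist"):
    f=cam(n);crop(f,0,0,640,400,1,"ac_"+n,False)
    if n=="scene": crop(f,150,110,250,250,5,"ac1")
    if n=="side": crop(f,280,90,380,170,7,"ac2")
E
```

```text
40.58 [ 0.4493 -0.2161  0.3169] w 0.0343 F [ 0.4 -0.9 -0.4]
[[0.145, 0.001, -0.989], [0.989, -0.001, 0.145], [-0.001, -1.0, -0.001]] [ -31.    10.1   95.5   -0.    74.3 -112.7]
```

View pics/ac_scene.png

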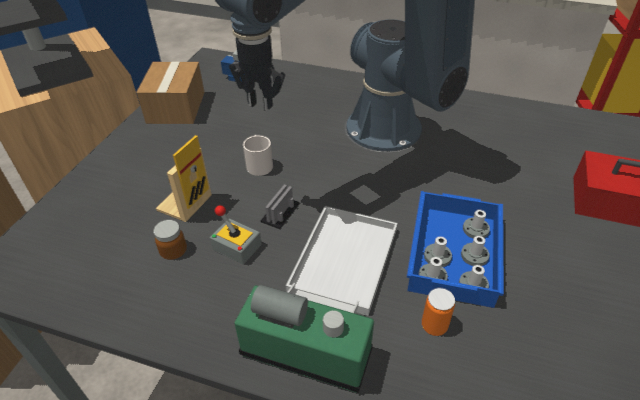

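View pics/ac_side.png

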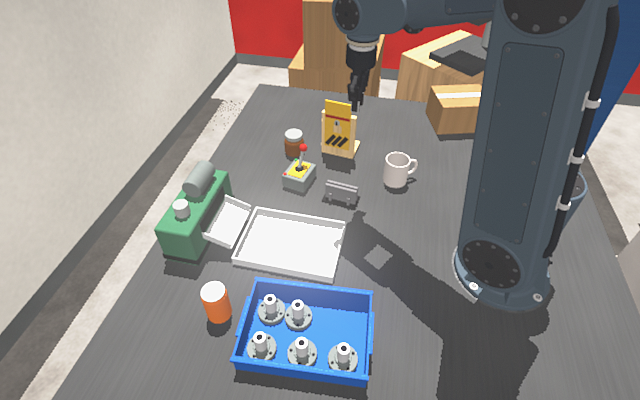

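View pics/ac1.png

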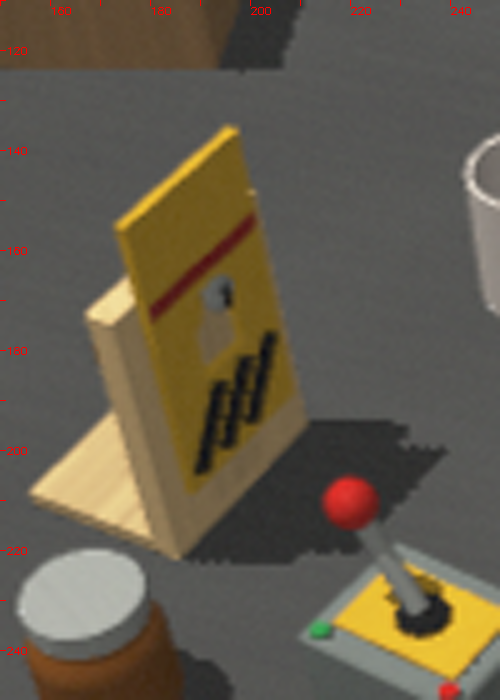

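View pics/ac2.png

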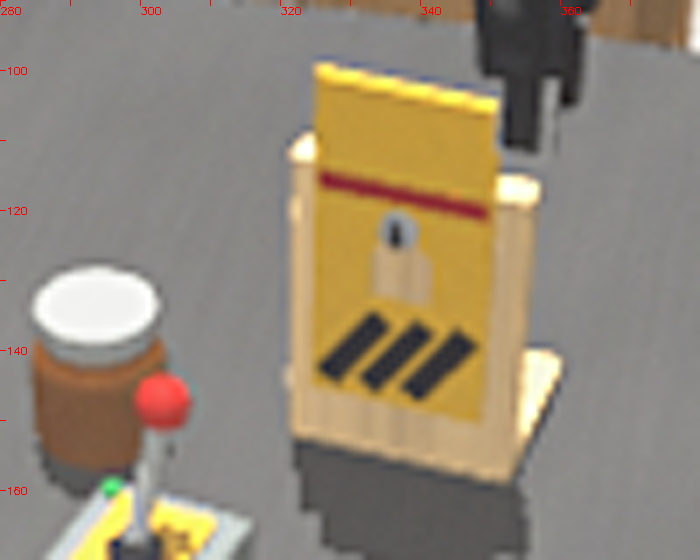

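```bash
python3 - <<'E'
from h import *
f=cam("scene");s=cam("side");crop(f,400,180,520,310,5,"ad1");crop(s,225,270,385,390,5,"ad2")
E
```

```text
(no output)
```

View pics/ad1.png

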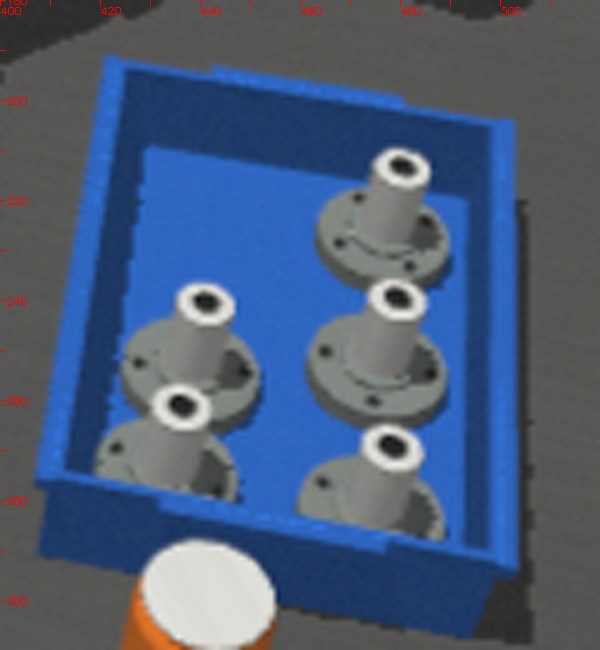

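View pics/ad2.png

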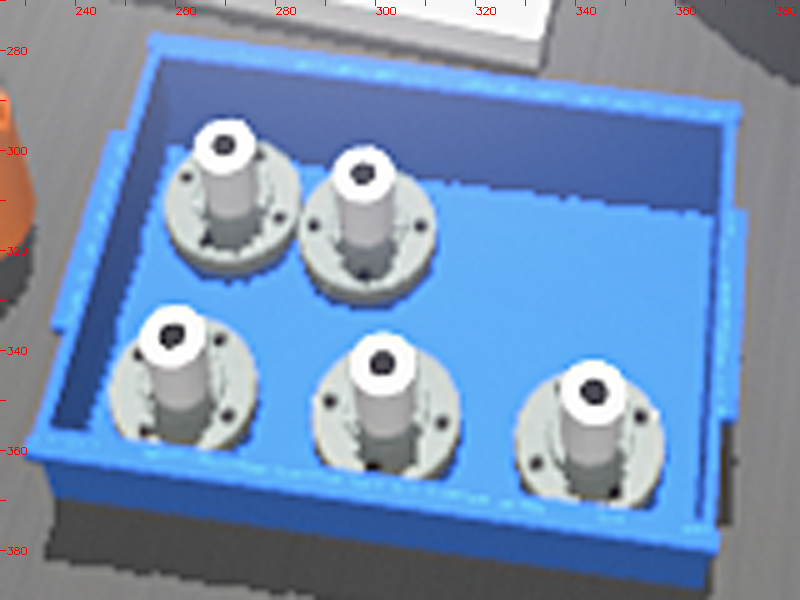

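```bash
python3 - <<'E'
from h import *
f=cam("scene");s=cam("side")
c=np.array([.474,.297]);ex=np.array([.9975,.072])
for a,b in [((436.2,261.2),(269.8,298.8)),((441,240.6),(297.4,304.6)),((480.4,213.4),(343.8,348)),((479.4,239.6),(301.4,342.6)),((478.2,269.2),(259.4,337))]:
    p=tri((f,s),(a,b));d=p[:2]-c;print(p.round(4),"tote",(d@ex).round(3),(d@[-ex[1],ex[0]]).round(3))
st()
E
```

```text
[0.5708 0.2557 0.0636] tote 0.094 -0.048
[0.503  0.2567 0.0634] tote 0.026 -0.042
[0.3792 0.338  0.0636] tote -0.092 0.048
[0.4714 0.3449 0.0635] tote 0.001 0.048
[0.5648 0.3515 0.0632] tote 0.095 0.048
40.92 [ 0.449  -0.216   0.3159] w 0.034 F [0.7 0.3 0.3]
[[0.145, -0.0, -0.989], [0.989, 0.0, 0.145], [0.0, -1.0, 0.0]] [ -31.    10.1   95.6   -0.    74.3 -112.7]
```

```bash
python3 -c "
from cell import manip
print(manip.hand_in())"
```

```text
the job is handed in; nothing more can be done
None
```

The job is done and handed in at about 41 s of the 200 s allowed. The hand-in returned no verdict.

**What I did**
- I pushed the toggle over to its off side.
- I moved all five castings, one at a time, from the tray into the tote.
- I took the plate from its rack, passed its keyhole over the screw head and lowered it until it met the screw. Contact read about +4 N with the tool at z 0.187, the calculated seat height. I then released it and drew the arm clear.

**Last checks**
- **Toggle:** pictures show the lever leaning to the green lamp.
- **Castings:** all five are inside the tote, with their tops at the same height to within half a millimetre, so they are standing flat.
- **Plate:** it hangs flat on the board, with the screw at the top of the narrow slot.
- **Bystanders:** the oil can, mug and jar stand where they started.
- **Robot:** it touches nothing, and the wrist force reads about zero.

**What disagreed**
- One casting slid about 27 mm inside the tote on its own. I took this to be the knock the task warned of. Its flange now about touches its neighbour's, but both are still upright and within the limits, so I left it.
- The scene and side cameras differed by up to about 5 mm, so I checked lateral positions against the wrist camera.

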